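# Screen returned sender couplings at the tachograph bench

### The job

Tip up the loose lid on the tray by its tab, lift it off and lay it flat on the worktop. Then tip the hinged tray by its handle so that everything in it goes onto the bar grate, and let the tray down level again. When the grommets have dropped through, pick the brass couplings off the grate and rest each one across the two ledges of the rack, one hexagon on either ledge; leave the tachograph head, gauge block and screwdriver where they are.

Things in the scene. Friction and masses are not known exactly. Their poses are not given: they have to be found in the camera images.
- station: Fixed screening station; origin on the bench under the grate's centre, z up. Open grey catch box, interior x -86..86, y -157..155 mm, floor 6 mm up; side walls (x = +-90 mm) 84 mm high, end wall (y = -161 mm) 108 mm high. The grate lies over it; the tip tray stands behind it at y = 145..427 mm.
- grate (a point): Centre of the grate, level with the bar tops, 70 mm above the bench. Five steel bars 8 mm thick, 38 mm apart (30 mm clear gaps; gap centres at station x = +-19, +-57 mm), run along the station's y, level to y = -110 mm, then bent up at 25 degrees to y = -155 mm. At the tray end a smooth apron (cheeks beside it to z = 165 mm) slopes from y = 155, z = 130 mm down to the bars at y = 97 mm.
- tray (a joint): Angle of the hinged tip tray in rad: 0 lying level on its stand (start), at most 0.85 tipped. Its back edge rises, and it pours onto the grate in the station's -y direction. Tray 550 g without contents, lightly damped; it falls back to level when let go. The parts in it slide on its smooth floor from about 0.2 to 0.4 rad.
- tray_hinge (a point): Middle of the tray's hinge axis, along the station's x, 140 mm above the bench. The level tray's floor is 6 mm above it. Tray 148 mm wide (x), from 15 mm before the hinge to 201 mm behind it (+y), walls on three sides with rims 56 mm above the hinge, open on the pour side.
- tray_handle (a point): Middle of the tray's handle, a round bar 12 mm thick and 110 mm long along the station's x, 54 mm clear of the tray's back wall; 261 mm from the hinge horizontally and 12 mm above it when level.
- lid_tab (a point): Centre of the black tab on the loose steel lid (220 g) lying on the tray's three rims. Tab 12 (x) x 60 (y) x 30 mm tall; its foot on the lid's upper face is 15 mm below this point. Axes: z up out of the lid, x from the tab across the lid. Plate 156 x 206 x 5 mm, its centre 66 mm along +x. Lid flat on the bench: this point is 30 mm up.
- lid: The same loose lid; origin under the centre of its plate. Two runners under it reach 10 mm lower and sit inside the tray's side walls with about 5 mm play.
- rack: Fixed steel rack; origin on the bench under its centre, z up. Two ledges along its y (236 mm long), tops 60 mm up, at x = -72..-30 and 30..72 mm, open gap between. Upstands 12 mm high stand outside x = +-68 and y = +-118 mm. A coupling laid along the rack's x has a hexagon on each ledge, its centre 79 mm up, 8 mm play at either end.
- coupling0_mid (a point): Centre of a brass sender coupling, 120 mm long along its own x: a round shaft 22 mm thick (76 mm of it bare) between two hexagonal ends, each 22 mm long, 38 mm across flats and 44 mm across corners. 200 g. Two to four are present. At the start in the tray, under the lid.
- coupling1_mid (a point): Centre of a brass sender coupling, 120 mm long along its own x: a round shaft 22 mm thick (76 mm of it bare) between two hexagonal ends, each 22 mm long, 38 mm across flats and 44 mm across corners. 200 g. Two to four are present. At the start in the tray, under the lid.
- coupling2_mid (a point): Centre of a brass sender coupling, 120 mm long along its own x: a round shaft 22 mm thick (76 mm of it bare) between two hexagonal ends, each 22 mm long, 38 mm across flats and 44 mm across corners. 200 g. Two to four are present. At the start in the tray, under the lid.
- coupling3_mid (a point): Centre of a brass sender coupling, 120 mm long along its own x: a round shaft 22 mm thick (76 mm of it bare) between two hexagonal ends, each 22 mm long, 38 mm across flats and 44 mm across corners. 200 g. Two to four are present. At the start in the tray, under the lid.
- grommet0_mid (a point): Centre of a black rubber sensor grommet, a round plug 20 mm across and 15 mm tall (axis z); it falls through the grate. Three to five are present. At the start in the tray, under the lid.
- grommet1_mid (a point): Centre of a black rubber sensor grommet, a round plug 20 mm across and 15 mm tall (axis z); it falls through the grate. Three to five are present. At the start in the tray, under the lid.
- grommet2_mid (a point): Centre of a black rubber sensor grommet, a round plug 20 mm across and 15 mm tall (axis z); it falls through the grate. Three to five are present. At the start in the tray, under the lid.
- grommet3_mid (a point): Centre of a black rubber sensor grommet, a round plug 20 mm across and 15 mm tall (axis z); it falls through the grate. Three to five are present. At the start in the tray, under the lid.
- grommet4_mid (a point): Centre of a black rubber sensor grommet, a round plug 20 mm across and 15 mm tall (axis z); it falls through the grate. Three to five are present. At the start in the tray, under the lid.
- tacho_head: Round grey tachograph head, 100 mm across, 52 mm tall, origin under its centre. Bystander.
- gauge_block: Chrome feeler gauge block, 90 x 26 x 22 mm, long side along its x, origin under its centre. Bystander.
- screwdriver: Screwdriver 200 mm long lying on the bench along its x. Bystander.

How it is judged:
On the way, in this order (a step that is already met when the one before it is completed fails the run):
1. the lid is tipped up at its tab by at least 7 degrees, and comes off the tray (angle between lid_tab's own z axis and vertical above 0.12 rad), for 0.1 s.
2. the lid lies flat on the worktop and is let go (height (world z) of lid_tab below 0.045 m and angle between lid_tab's own z axis and vertical below 0.1 rad and contact force between the fingers and lid below 0.2 N), for 0.2 s.
3. the tray is tipped by 0.5 rad or more (value of joint tray above 0.5 rad), for 0.2 s.
4. the tray is level again and empty (value of joint tray below 0.08 rad and y of each of coupling0_mid, coupling1_mid, coupling2_mid, coupling3_mid, grommet0_mid, grommet1_mid, grommet2_mid, grommet3_mid, grommet4_mid in the frame of station below 0.14 m), for 0.2 s.
At the end, for the whole second after the job is handed in: Every coupling lies at rest across both ledges (centre within 12 mm of the rack's middle line, within 0.2 rad of its x, 72 to 88 mm up); every grommet is in the catch box below the bars; the lid is flat on the worktop (0.1 rad); the tray is level (under 0.08 rad) (x of coupling0_mid in the frame of rack between -0.012 and 0.012 m and y of coupling0_mid in the frame of rack between -0.115 and 0.115 m and z of coupling0_mid in the frame of rack between 0.072 and 0.088 m and angle between the x axis of each of coupling0_mid, coupling1_mid, coupling2_mid, coupling3_mid and the x axis of rack, either way round below 0.2 rad and linear speed of each of coupling0, coupling1, coupling2, coupling3 below 0.03 m/s and x of coupling1_mid in the frame of rack between -0.012 and 0.012 m and y of coupling1_mid in the frame of rack between -0.115 and 0.115 m and z of coupling1_mid in the frame of rack between 0.072 and 0.088 m and x of coupling2_mid in the frame of rack between -0.012 and 0.012 m and y of coupling2_mid in the frame of rack between -0.115 and 0.115 m and z of coupling2_mid in the frame of rack between 0.072 and 0.088 m and x of coupling3_mid in the frame of rack between -0.012 and 0.012 m and y of coupling3_mid in the frame of rack between -0.115 and 0.115 m and z of coupling3_mid in the frame of rack between 0.072 and 0.088 m and z of each of grommet0_mid, grommet1_mid, grommet2_mid, grommet3_mid, grommet4_mid in the frame of station below 0.058 m and x of grommet0_mid in the frame of station between -0.086 and 0.086 m and y of grommet0_mid in the frame of station between -0.157 and 0.155 m and x of grommet1_mid in the frame of station between -0.086 and 0.086 m and y of grommet1_mid in the frame of station between -0.157 and 0.155 m and x of grommet2_mid in the frame of station between -0.086 and 0.086 m and y of grommet2_mid in the frame of station between -0.157 and 0.155 m and x of grommet3_mid in the frame of station between -0.086 and 0.086 m and y of grommet3_mid in the frame of station between -0.157 and 0.155 m and x of grommet4_mid in the frame of station between -0.086 and 0.086 m and y of grommet4_mid in the frame of station between -0.157 and 0.155 m and height (world z) of lid_tab below 0.045 m and angle between lid_tab's own z axis and vertical below 0.1 rad and value of joint tray below 0.08 rad); the robot touches nothing.
It fails at once if the tacho head is moved by more than 30 mm (distance of tacho_head from where it was at the start of the episode above 0.03 m).
It fails at once if the gauge block is moved by more than 30 mm (distance of gauge_block from where it was at the start of the episode above 0.03 m).
It fails at once if the screwdriver is moved by more than 30 mm (distance of screwdriver from where it was at the start of the episode above 0.03 m).
Of coupling0, coupling1, coupling2, coupling3 only 2 to 4 are there at a start; the rules pass over those that are not, and their reading is None.
Of grommet0, grommet1, grommet2, grommet3, grommet4 only 3 to 5 are there at a start; the rules pass over those that are not, and their reading is None.
At some moment in a run one of coupling0, coupling1, coupling2, coupling3, lid may be knocked a few centimetres aside while the robot is not near it.
It also fails if it takes over 210 s, if anything falls off the work surface, if the arm or the gripper's body presses on something with over 40 N, if the wrist force passes 120 N, or if a joint passes its speed limit or range.

### The arm

A 6-joint arm with a two-finger parallel gripper is mounted at the origin on the work surface. World frame = base frame: x ahead of the robot, y to its left, z up, the work surface at z = 0. Lengths are in m, angles in rad, forces in N, time in s.
With the tool pointing down it reaches from about 0.375 to 0.9 m from the base axis. Payload 3.1 kg.
Tool frame: the origin (TCP) lies midway between the tips of the shut fingers; the grasp point (between the pads) lies 19 mm behind it (manip.hold_point_z is the distance from the TCP to the grasp point, in m); x points along the fingers, y is the direction in which the jaws open and shut, and the axes are right-handed (so a half turn about x gives the same grasp; the last joint's range is limited). The gripper opens to 85 mm and grips with 20 to 120 N. Pads are 22 mm wide; open, the fingers measure 114 mm over their backs; the gripper's body (76 mm by 85 mm) begins 54 mm behind the grasp point. The pads swing forward as they close: fully open they stand 13 mm farther back than shut.
Start: joints at [1.069, 0.527, 1.433, -0, 1.181, -0.178], TCP at [0.199, 0.593, 0.231] pointing down, gripper open.
Joint ranges: [-3.08, 3.08], [-0.75, 2.2], [0.22, 2.44], [-1.43, 4.57], [0, 2.65], [-2.85, 2.85]. Speed limits (rad/s): [2.79, 2.79, 3.14, 3.14, 3.14, 3.14].

### API

Orientations are given as a unit quaternion [x, y, z, w].
In Python, from station import manip, snapshot gives the robot as it stands.
- The arm moves only by the tool play_rows, never from a script. Its argument "series" is a list of rows, each a list of 4 numbers: the shift along the tool's x, y, z in m, then the turn about the tool's x in degrees. In form: [[tx, ty, tz, spin], ...]. A call has 1 to 20 rows; each row is the pose to reach, as a shift and turn from the pose measured when the call began, along the tool's axes at that moment; what a row does not reach only later rows make up. A row lasts 1/10 s, in which the tool goes at most 50 mm and 8.59 degrees, less where a joint would pass 70% of its speed; a pose out of reach is approached as far as the arm can. A call with a gripper value outside its range is refused whole. "claw" is the opening in per cent of the stroke, from 0 (shut) to 100 (fully open), set as the call begins (left out, the last holds). The fingers move at their own pace and stop on an object; "force" is the grip in N (left out, the last holds). Time passes only in rows, so rows that repeat a pose let the fingers close. It gives the time, the measured TCP pose, the force and the opening at its end, in the units of the state.
- manip.sense(): the state, without advancing time (a new reading comes with each control period).
- snapshot(name): name is "side" or "top"; returns a dict with "image" (384x512x3 uint8, blue, green, red), "depth" (384x512 float32, m along the optical axis (not along the pixel's ray), 0 where there is no reading), "fov_y" (degrees; the focal length in pixels is half the picture's height over the tangent of half this angle, whatever the lens; pixels are square), "cx", "cy" (the principal point, pixels), "dist" ([k1, k2, p1, p2, k3] as OpenCV has them; the pictures are not rectified), "R" (3x3) and "t" (3): a world point X has camera coordinates R X + t. Camera axes: x right, y down, z forward; pixel columns grow to the right and rows downward; lengths in m; the calibration is good to about 2 mm. A picture is of the moment at which its call begins.
- manip.sign_off(): hands the job in, once; it reports no verdict.
The state is a dict: "t": time; "q": joint angles; "qd": joint speeds; "tau": joint torques, N m; "tcp_pos": TCP position; "tool_rot": TCP orientation; "force": force on the tool from outside, world axes, zero at the start; "ft_torque": the same for the moment, N m; "finger_gap": opening from 0.0 (shut) to 1.0 (fully open).
Only numpy, scipy, OpenCV 4.12 (cv2) and the standard library are available. Lean on these libraries where they do the work, as an engineer would, in place of code of your own. Each camera call takes 0.05 s, during which the arm holds its last target.

## Working session

There is one attempt and no reset: what is moved stays moved. The work goes in short steps, Python scripts to look and compute and a tool call to move; the robot and the scene stay as the last step left them, time stands still between calls to the robot, and variables do not carry over. Pictures are saved under pics/ and viewed, and the job is handed in when it is done.

Besides the shell and the picture viewer there is one more tool, called after "Emit:" as name([rows], argument=value, ...), one row to a line, values as JSON. play_rows: Moves the arm, as the interface text tells. Its arguments: {"type":"object","properties":{"series":{"type":"array","items":{"type":"array","items":{"type":"number"}}},"claw":{"type":"number"},"force":{"type":"number"}},"required":["series"]}

```bash
ls; mkdir -p pics; cat > h.py <<'E'
import numpy as np, cv2
from station import manip, snapshot
def save(s,fn): cv2.imwrite('pics/'+fn,s['image'])
def K(s):
    h=s['image'].shape[0]; f=h/2/np.tan(np.radians(s['fov_y'])/2)
    return np.array([[f,0,s['cx']],[0,f,s['cy']],[0,0,1]])
def ray(s,uv):
    p=cv2.undistortPoints(np.array(uv,float).reshape(-1,1,2),K(s),np.array(s['dist'],float)).reshape(-1,2)
    d=np.c_[p,np.ones(len(p))]; R=np.array(s['R']);t=np.array(s['t'])
    return -R.T@t, d@R
def plane(s,uv,z):
    c,d=ray(s,uv); return c+d*((z-c[2])/d[:,2])[:,None]
def cloud(s):
    h,w=s['depth'].shape; u,v=np.meshgrid(np.arange(w),np.arange(h))
    c,d=ray(s,np.stack([u,v],-1).reshape(-1,2)); return (c+d*s['depth'].reshape(-1,1)).reshape(h,w,3)
def proj(s,X):
    R=np.array(s['R'],float); r,_=cv2.Rodrigues(R)
    return cv2.projectPoints(np.array(X,float).reshape(-1,1,3),r,np.array(s['t'],float),K(s),np.array(s['dist'],float))[0].reshape(-1,2)
E
python3 - <<'E'
from h import *
for n in('side','top'):
    s=snapshot(n); save(s,n+'0.png'); print(n,s['fov_y'],-np.array(s['R']).T@s['t'],s['dist'],(s['depth']>0).mean())
print(manip.sense(), manip.hold_point_z)
E
```

```text
pics
side 44.33771559390906 [ 0.20682255 -0.98976468  0.85510273] [-0.0064224  0.         0.         0.         0.       ] 0.996246337890625
top 49.39632772514556 [ 0.4836188  -0.01566549  1.55131182] [-0.08498617  0.          0.          0.          0.        ] 0.9958445231119791
{'t': 0.1, 'q': array([ 1.06848848e+00,  5.28371657e-01,  1.43379085e+00,  3.05848645e-05,
        1.18138790e+00, -1.78490388e-01]), 'qd': array([ 0.00113466, -0.000388  , -0.00318742,  0.0015387 ,  0.00060254,
        0.00083549]), 'tau': array([-4.47111561e-04, -4.43307066e+01, -1.78586662e+01, -2.29974812e-04,
        3.85032239e-03, -2.97473065e-06]), 'tcp_pos': array([0.19850942, 0.59195543, 0.23042711]), 'tool_rot': array([ 0.11334211,  0.69809833, -0.11464034,  0.69761729]), 'force': array([ 0.72870167,  1.02217371, -0.63330132]), 'ft_torque': array([ 0.05016838, -0.01856006, -0.00581614]), 'finger_gap': 0.9970642480925708} 0.0187
```

View pics/top0.png

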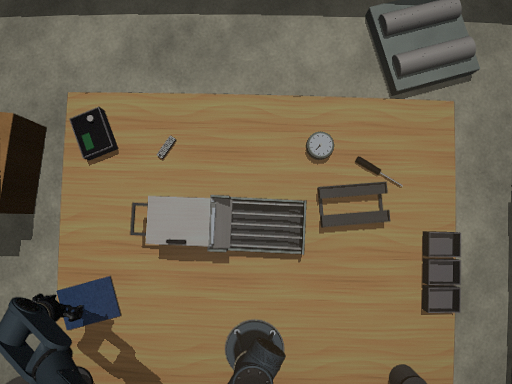

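View pics/side0.png

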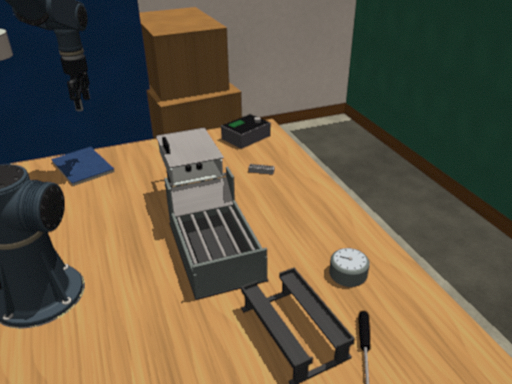

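```bash
python3 - <<'E'
from h import *
s=snapshot('top'); im=s['image'][170:270,120:400]; cv2.imwrite('pics/top0z.png',cv2.resize(im,None,fx=2.85,fy=2.85,interpolation=cv2.INTER_CUBIC))
s=snapshot('side'); im=s['image'][110:300,140:300]; cv2.imwrite('pics/side0z.png',cv2.resize(im,None,fx=3.1,fy=3.1,interpolation=cv2.INTER_CUBIC))
E
```

```text
(no output)
```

View pics/top0z.png

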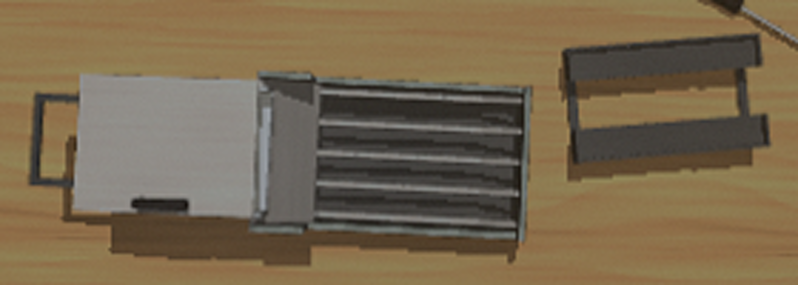

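View pics/side0z.png

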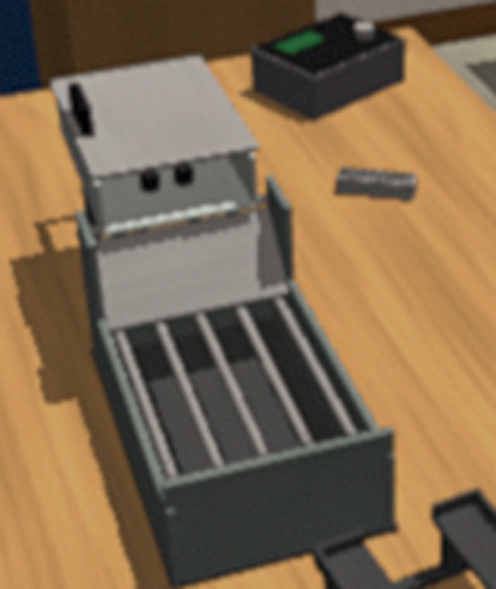

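```bash
python3 - <<'E'
from h import *
s=snapshot('top'); P=cloud(s)
def rect(m,z,lab):
    m=m.astype(np.uint8); n,l,st,_=cv2.connectedComponentsWithStats(m)
    for i in range(1,n):
        if st[i,4]<40: continue
        v,u=np.nonzero(l==i); X=plane(s,np.c_[u,v],z)[:,:2]
        r=cv2.minAreaRect((X*1000).astype(np.float32)); zz=P[...,2][l==i]
        print(lab,st[i],'c',np.round(r[0],1),'size',np.round(r[1],1),'ang',round(r[2],2),'z',np.round(np.percentile(zz,[5,50,95]),4))
Z=P[...,2]; xm=P[...,0]; ym=P[...,1]
roi=(xm>0.25)&(xm<0.85)&(ym>-0.7)&(ym<0.6)
rect(roi&(Z>0.19)&(Z<0.212),0.201,'lid')
rect(roi&(Z>0.215)&(Z<0.25),0.231,'tab')
rect(roi&(Z>0.14)&(Z<0.16)&(ym>0.36),0.155,'handle')
rect(roi&(Z>0.045)&(Z<0.08)&(ym<-0.1),0.066,'rack')
rect(roi&(Z>0.03)&(Z<0.115)&(ym<0.16)&(ym>-0.18),0.08,'box')
rect(roi&(Z>0.155)&(Z<0.175),0.165,'cheek')
rect(roi&(Z>0.01)&(Z<0.04),0.02,'low')
s2=snapshot('side');
E
```

```text
lid [ 145  196   69   51 2932] c [464.6 252.6] size [215.4 156.2] ang 89.06 z [0.1967 0.2013 0.2061]
tab [166 239  20   6  73] c [401.  255.2] size [61.2 12.5] ang 85.31 z [0.2247 0.232  0.2358]
handle [132 203  16   5  43] c [513.7 397.5] size [13.5 51.4] ang 1.42 z [0.1526 0.1561 0.1595]
handle [130 209  16  27 106] c [449.4 413.9] size [99.9 44.4] ang 28.02 z [0.1518 0.156  0.1596]
rack [307 132  27  27 550] c [ 746.9 -219.1] size [94.9 94. ] ang 0.79 z [0.0466 0.0522 0.0576]
rack [318 182  70  17 813] c [ 587.7 -338.5] size [ 43.  246.7] ang 5.89 z [0.0548 0.0604 0.0731]
rack [321 210  69  17 806] c [ 485.8 -349.1] size [ 42.4 246.8] ang 5.71 z [0.0549 0.0608 0.0725]
rack [427 232  24  26 120] c [ 397.9 -653.2] size [90.  85.6] ang 0.42 z [0.0474 0.0586 0.0634]
rack [426 259  25  27 147] c [ 299.3 -652. ] size [93.1 89. ] ang 0.55 z [0.0477 0.0586 0.0644]
box [ 215  197   91   58 2113] c [455.6 -11.1] size [313.4 189.8] ang 88.64 z [0.0622 0.0814 0.1103]
cheek [210 195  19   3  47] c [549.9 128.5] size [ 6.7 60. ] ang 1.33 z [0.1604 0.1654 0.1709]
cheek [130 203  16  33 122] c [459.5 414.8] size [115.8  46.8] ang 21.48 z [0.1555 0.159  0.1627]
cheek [207 249  19   4  48] c [369.8 133.2] size [59.9  8.1] ang 87.69 z [0.1594 0.1646 0.1702]
low [ 99 115  18  40 119] c [776.1 563.9] size [ 62.6 149.1] ang 85.7 z [0.012  0.0256 0.0386]
low [157 135  19  24 183] c [735.5 346.9] size [29.2 89.6] ang 56.52 z [0.0156 0.0222 0.0288]
low [356 156  27  19 181] c [ 681.  -410.8] size [110.1  26.6] ang 60.29 z [0.0149 0.023  0.0296]
low [423 231   5  26  83] c [ 398.2 -621.2] size [92.2 15.2] ang 0.32 z [0.0119 0.0239 0.0381]
low [423 259  12  25  74] c [ 303.4 -622.6] size [35.5 94.6] ang 69.41 z [0.0125 0.0268 0.037 ]
```

```bash
cat >> h.py <<'E'
from scipy.spatial.transform import Rotation as Ro
def st(pr=True):
    m=manip.sense(); R=Ro.from_quat(m['tool_rot']).as_matrix()
    if pr: print('t %.2f tcp'%m['t'],np.round(m['tcp_pos'],4),'F',np.round(m['force'],1),'gap',round(float(m['finger_gap']),3),'q',np.round(m['q'],2),'\nR',np.round(R,3).tolist(),'jaw yaw',round(float(np.degrees(np.arctan2(R[1,1],R[0,1]))),2))
    return m,R
def to(*targets):
    m,R=st()
    for X in targets: print(X,'-> shift',np.round(R.T@(np.array(X)-m['tcp_pos']),4))
E
python3 - <<'E'
from h import *
to((.4,.255,.29),(.4,.255,.2))
E
```

```text
t 0.30 tcp [0.1987 0.5923 0.2309] F [-0.6  0.  -0.6] gap 1.005 q [ 1.07  0.53  1.43  0.    1.18 -0.18] 
R [[-0.0, 0.318, 0.948], [-0.001, 0.948, -0.318], [-1.0, -0.001, -0.0]] jaw yaw 71.45
(0.4, 0.255, 0.29) -> shift [-0.0589 -0.2558  0.2982]
(0.4, 0.255, 0.2) -> shift [ 0.0311 -0.2557  0.2982]
```

Emit:
play_rows([
  [-0.05,0,0,-8],
  [-0.07,-0.03,0.035,-17],
  [-0.07,-0.065,0.075,-17],
  [-0.07,-0.1,0.115,-17],
  [-0.07,-0.13,0.15,-17],
  [-0.07,-0.165,0.19,-17],
  [-0.07,-0.2,0.23,-17],
  [-0.07,-0.23,0.27,-17],
  [-0.07,-0.256,0.298,-17],
  [-0.07,-0.256,0.298,-17],
  [-0.07,-0.256,0.298,-17],
  [-0.07,-0.256,0.298,-17],
], claw=100, force=20)

```text
t: 1.5
tcp_pos: [0.3992, 0.2554, 0.3011]
tool_rot: [0.009, 0.707, -0.009, 0.707]
force: [0.0, -0.1, 0.2]
finger_gap: 0.999
```

```bash
python3 - <<'E'
from h import *
to((.4,.255,.2))
for n,r in(('top',(170,270,120,320)),('side',(90,220,120,280))):
    s=snapshot(n); im=s['image'][r[0]:r[1],r[2]:r[3]]; cv2.imwrite(f'pics/{n}1.png',cv2.resize(im,None,fx=3.8,fy=3.8,interpolation=cv2.INTER_CUBIC))
E
```

```text
t 1.50 tcp [0.3992 0.2554 0.3011] F [ 0.  -0.1  0.2] gap 0.999 q [ 0.33  0.24  1.71  0.    1.2  -1.21] 
R [[-0.001, 0.027, 1.0], [-0.0, 1.0, -0.027], [-1.0, -0.0, -0.001]] jaw yaw 88.48
(0.4, 0.255, 0.2) -> shift [ 0.1011 -0.0004  0.0009]
```

View pics/side1.png

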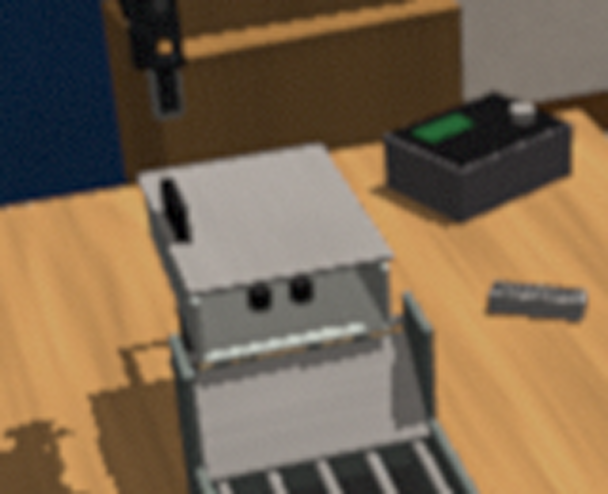

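Emit:
play_rows([
  [0.03,0,0.001,0],
  [0.06,0,0.001,0],
  [0.08,0,0.001,0],
  [0.095,0,0.001,0],
  [0.101,0,0.001,0],
  [0.101,0,0.001,0],
])

```text
t: 2.2
tcp_pos: [0.3989, 0.2567, 0.1995]
tool_rot: [0.008, 0.708, -0.008, 0.706]
force: [0.2, 0.5, 0.5]
finger_gap: 1.001
```

Emit:
play_rows([
  [0,0,0,0],
  [0,0,0,0],
  [0,0,0,0],
  [0,0,0,0],
  [0,0,0,0],
  [0,0,0,0],
  [0,0,0,0],
  [0,0,0,0],
], claw=55, force=20)

```text
t: 3.0
tcp_pos: [0.3994, 0.2571, 0.2004]
tool_rot: [0.008, 0.707, -0.008, 0.707]
force: [-1.8, 1.6, 5.6]
finger_gap: 0.699
```

```bash
python3 - <<'E'
from h import *
to((.4,.255,.2))
for n,r in(('top',(170,270,120,320)),('side',(90,220,120,280))):
    s=snapshot(n); im=s['image'][r[0]:r[1],r[2]:r[3]]; cv2.imwrite(f'pics/{n}2.png',cv2.resize(im,None,fx=3.8,fy=3.8,interpolation=cv2.INTER_CUBIC))
E
```

```text
t 3.00 tcp [0.3994 0.2571 0.2004] F [-1.8  1.6  5.6] gap 0.699 q [ 0.34  0.37  1.83  0.    0.94 -1.21] 
R [[-0.001, 0.023, 1.0], [0.0, 1.0, -0.023], [-1.0, 0.0, -0.001]] jaw yaw 88.7
(0.4, 0.255, 0.2) -> shift [ 0.0004 -0.0021  0.0006]
```

View pics/side2.png

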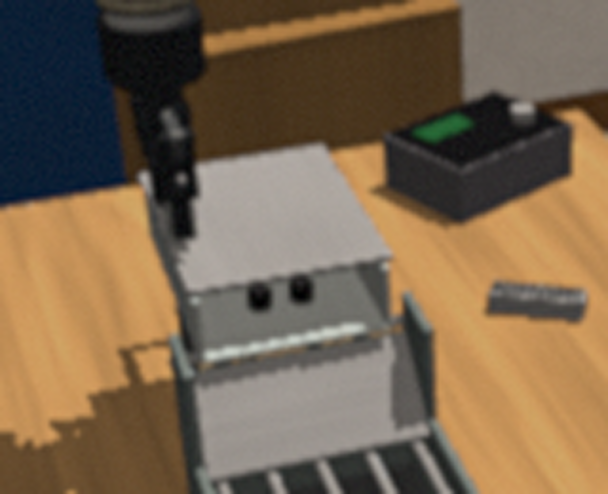

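Emit:
play_rows([
  [-0.008,0,0,0],
  [-0.016,0,0,0],
  [-0.024,0,0,0],
  [-0.032,0,0.002,0],
  [-0.04,0,0.004,0],
  [-0.04,0,0.004,0],
  [-0.04,0,0.004,0],
])

```text
t: 3.8
tcp_pos: [0.4036, 0.2569, 0.2406]
tool_rot: [0.008, 0.707, -0.008, 0.707]
force: [-0.4, -0.2, -2.4]
finger_gap: 0.7
```

```bash
python3 - <<'E'
from h import *
st()
for n,r in(('top',(170,270,120,320)),('side',(90,220,120,280))):
    s=snapshot(n); im=s['image'][r[0]:r[1],r[2]:r[3]]; cv2.imwrite(f'pics/{n}3.png',cv2.resize(im,None,fx=3.8,fy=3.8,interpolation=cv2.INTER_CUBIC))
E
```

```text
t 3.80 tcp [0.4036 0.2569 0.2406] F [-0.4 -0.2 -2.4] gap 0.7 q [ 0.33  0.32  1.78  0.    1.04 -1.22] 
R [[-0.0, 0.023, 1.0], [0.0, 1.0, -0.023], [-1.0, 0.0, -0.0]] jaw yaw 88.69
```

View pics/side3.png

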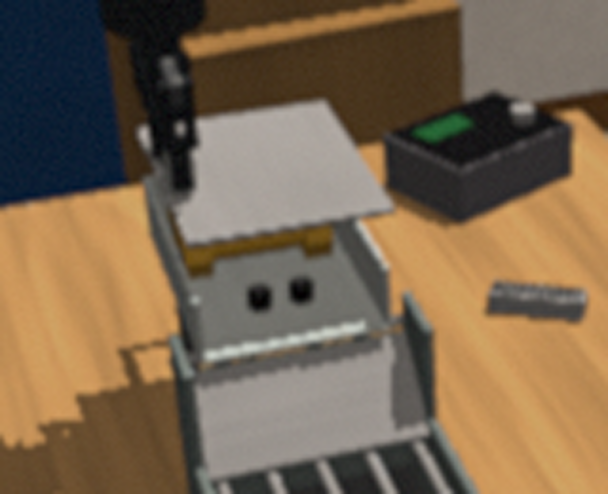

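Emit:
play_rows([
  [-0.05,0,0,0],
  [-0.1,0,0,0],
  [-0.15,0,0,0],
  [-0.15,0,0,0],
  [-0.15,0,0,0],
], claw=66)

```text
t: 4.4
tcp_pos: [0.4032, 0.2569, 0.3904]
tool_rot: [0.008, 0.707, -0.008, 0.707]
force: [0.4, 0.1, -3.2]
finger_gap: 0.697
```

```bash
python3 - <<'E'
from h import *
st()
s=snapshot('side'); save(s,'side4.png')
E
```

```text
t 4.40 tcp [0.4032 0.2569 0.3904] F [ 0.4  0.1 -3.2] gap 0.697 q [ 0.33  0.16  1.55  0.    1.43 -1.22] 
R [[-0.0, 0.023, 1.0], [0.0, 1.0, -0.023], [-1.0, 0.0, -0.0]] jaw yaw 88.7
```

View pics/side4.png

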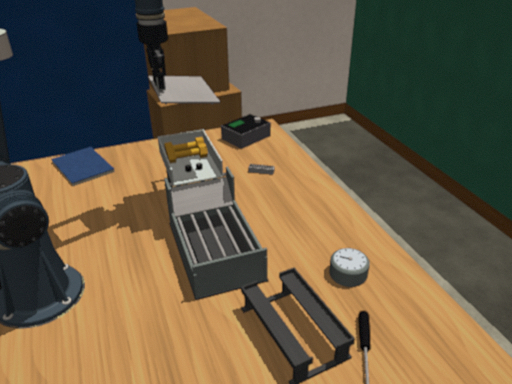

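```bash
cat >> h.py <<'E'
def lidtilt(xr=(.3,.6),yr=(.15,.37),zr=(.26,.43),n='top'):
    s=snapshot(n); P=cloud(s); im=s['image'].astype(int)
    m=(im.min(2)>90)&(np.ptp(im,axis=2)<30)
    for k,(a,b) in enumerate((xr,yr,zr)): m&=(P[...,k]>a)&(P[...,k]<b)
    X=P[m]; c=np.median(X,0)
    for _ in range(5):
        A=np.c_[X[:,:2]-c[:2],np.ones(len(X))]; w=np.linalg.lstsq(A,X[:,2],rcond=None)[0]
        r=abs(A@w-X[:,2]); X=X[r<max(.004,2*np.median(r))]
    print('lid n',len(X),'slope dz/dx,dz/dy',np.round(w,4),'x',np.round(np.percentile(X[:,0],[1,99]),3),'y',np.round(np.percentile(X[:,1],[1,99]),3),'z',np.round(np.percentile(X[:,2],[1,99]),3))
E
python3 - <<'E'
from h import *
lidtilt(); lidtilt(n='side')
E
```

```text
lid n 2885 slope dz/dx,dz/dy [-0.1501  0.003   0.3774] x [0.393 0.54 ] y [0.155 0.356] z [0.367 0.391]
lid n 1190 slope dz/dx,dz/dy [-1.524e-01  2.000e-04  3.749e-01] x [0.391 0.541] y [0.153 0.352] z [0.364 0.388]
```

Emit:
play_rows([
  [-0.04,0,0,0],
  [-0.04,0,0,0],
  [0,0,0,0],
  [0,0,0,0],
  [-0.045,0,0,0],
  [-0.045,0,0,0],
])

```text
t: 5.15
tcp_pos: [0.4046, 0.2573, 0.4368]
tool_rot: [0.008, 0.707, -0.008, 0.707]
force: [1.5, 0.6, -1.5]
finger_gap: 0.697
```

```bash
python3 - <<'E'
from h import *
lidtilt(zr=(.29,.48)); lidtilt(n='side',zr=(.29,.48))
to((.65,.1,.435),(.65,.1,.16))
E
```

```text
lid n 2785 slope dz/dx,dz/dy [-0.3918  0.0118  0.4078] x [0.389 0.529] y [0.157 0.357] z [0.385 0.44 ]
lid n 948 slope dz/dx,dz/dy [-0.3921  0.0066  0.4068] x [0.385 0.53 ] y [0.152 0.354] z [0.381 0.437]
t 5.25 tcp [0.4028 0.2566 0.4334] F [-0.2  0.5 -2.3] gap 0.699 q [ 0.33  0.13  1.47  0.    1.54 -1.22] 
R [[-0.005, 0.023, 1.0], [-0.001, 1.0, -0.023], [-1.0, -0.002, -0.005]] jaw yaw 88.69
(0.65, 0.1, 0.435) -> shift [-0.0026 -0.151   0.2507]
(0.65, 0.1, 0.16) -> shift [ 0.2724 -0.1505  0.2521]
```

Emit:
play_rows([
  [0,-0.01,0.02,0],
  [0,-0.025,0.045,0],
  [0,-0.045,0.075,0],
  [0,-0.065,0.105,0],
  [0,-0.085,0.135,0],
  [0,-0.105,0.165,0],
  [0,-0.125,0.195,0],
  [0,-0.14,0.215,0],
  [0,-0.15,0.23,0],
  [0,-0.15,0.23,0],
  [0.03,-0.15,0.231,0],
  [0.06,-0.15,0.231,0],
  [0.1,-0.15,0.231,0],
  [0.14,-0.15,0.231,0],
  [0.18,-0.15,0.231,0],
  [0.22,-0.15,0.232,0],
  [0.26,-0.15,0.232,0],
  [0.29,-0.15,0.232,0],
  [0.31,-0.15,0.232,0],
  [0.31,-0.15,0.232,0],
], claw=60)

```text
t: 7.25
tcp_pos: [0.6256, 0.1018, 0.1186]
tool_rot: [0.007, 0.712, -0.008, 0.702]
force: [-1.1, 0.0, -1.9]
finger_gap: 0.703
```

```bash
python3 - <<'E'
from h import *
lidtilt((.55,.85),(-.03,.23),(.02,.2)); lidtilt((.55,.85),(-.03,.23),(.02,.2),n='side')
to((.63,.1,.015))
E
```

```text
lid n 696 slope dz/dx,dz/dy [-0.4129  0.0088  0.0801] x [0.607 0.749] y [0.    0.198] z [0.063 0.123]
lid n 930 slope dz/dx,dz/dy [-0.3995  0.009   0.0934] x [0.609 0.747] y [-0.006  0.19 ] z [0.07  0.125]
t 7.35 tcp [0.6292 0.1015 0.1225] F [ 0.4  0.6 -2.1] gap 0.697 q [-0.01  0.68  1.49 -0.    0.98 -1.56] 
R [[-0.006, 0.022, 1.0], [-0.001, 1.0, -0.022], [-1.0, -0.001, -0.006]] jaw yaw 88.73
(0.63, 0.1, 0.015) -> shift [ 0.1075 -0.0014  0.0015]
```

Emit:
play_rows([
  [0.015,0,0,0],
  [0.03,0,0,0],
  [0.045,0,0,0],
  [0.055,0,0,0],
  [0.062,0,0,0],
  [0.07,0,0,0],
  [0.078,0,0,0],
  [0.086,0,0,0],
  [0.094,0,0,0],
  [0.099,0,0,0],
  [0.099,0,0,0],
])

```text
t: 8.45
tcp_pos: [0.6284, 0.1014, 0.0225]
tool_rot: [0.007, 0.709, -0.008, 0.705]
force: [-1.6, 0.3, -0.4]
finger_gap: 0.697
```

```bash
python3 - <<'E'
from h import *
lidtilt((.55,.85),(-.03,.23),(-.02,.1)); lidtilt((.55,.85),(-.03,.23),(-.02,.1),n='side')
to((.63,.1,.015))
E
```

```text
lid n 896 slope dz/dx,dz/dy [-0.0585  0.0054  0.0167] x [0.617 0.768] y [0.001 0.199] z [0.011 0.025]
lid n 1333 slope dz/dx,dz/dy [-0.0628 -0.0008  0.0182] x [0.618 0.767] y [-0.005  0.192] z [0.012 0.025]
t 8.55 tcp [0.6286 0.1014 0.0231] F [-0.4  0.3 -1.5] gap 0.696 q [-0.01  0.82  1.53 -0.    0.8  -1.56] 
R [[-0.006, 0.022, 1.0], [-0.001, 1.0, -0.022], [-1.0, -0.001, -0.006]] jaw yaw 88.73
(0.63, 0.1, 0.015) -> shift [ 0.0081 -0.0013  0.0014]
```

Emit:
play_rows([
  [0.004,0,0,0],
  [0.007,0,0,0],
  [0.007,0,0,0],
])

```text
t: 8.85
tcp_pos: [0.6287, 0.1014, 0.0159]
tool_rot: [0.007, 0.709, -0.008, 0.705]
force: [-1.0, 0.1, 0.2]
finger_gap: 0.698
```

Emit:
play_rows([
  [0,0,0,0],
  [0,0,0,0],
  [0,0,0,0],
  [0,0,0,0],
  [0,0,0,0],
  [-0.03,0,0,0],
  [-0.07,0,0,0],
  [-0.12,0,0,0],
  [-0.17,0,0,0],
  [-0.22,0,0,0],
  [-0.26,0,0,0],
  [-0.26,0,0,0],
], claw=100)

```text
t: 10.05
tcp_pos: [0.6342, 0.1018, 0.2838]
tool_rot: [0.007, 0.704, -0.008, 0.71]
force: [0.1, -0.3, -0.4]
finger_gap: 1.001
```

```bash
python3 - <<'E'
from h import *
lidtilt((.55,.85),(-.03,.23),(-.02,.1)); lidtilt((.55,.85),(-.03,.23),(-.02,.1),n='side')
to((.467,.426,.29))
s=snapshot('top'); save(s,'top5.png'); P=cloud(s)
Z=P[...,2]; xm=P[...,0]; ym=P[...,1]
m=(xm>.36)&(xm<.57)&(ym>.36)&(ym<.46)&(Z>.13)&(Z<.175)
v,u=np.nonzero(m); X=plane(s,np.c_[u,v],.158); print(len(X),np.percentile(X[:,0],[0,3,97,100]),np.percentile(X[:,1],[0,5,50,95,100]))
a=(X[:,0]>.43)&(X[:,0]<.5); print(X[a][:,1].mean(),np.ptp(X[a][:,1]),a.sum()); X=X[a]; print(np.polyfit(X[:,0],X[:,1],1))
s=snapshot('side'); save(s,'side5.png')
E
```

```text
lid n 657 slope dz/dx,dz/dy [-0.0024  0.0072  0.0149] x [0.615 0.768] y [0.    0.203] z [0.011 0.019]
lid n 1691 slope dz/dx,dz/dy [0.0001 0.0006 0.0149] x [0.618 0.768] y [-0.005  0.193] z [0.011 0.018]
t 10.15 tcp [0.6305 0.1017 0.2773] F [-1.  -0.3  0. ] gap 0.995 q [-0.01  0.5   1.34 -0.    1.3  -1.56] 
R [[-0.003, 0.022, 1.0], [-0.001, 1.0, -0.022], [-1.0, -0.001, -0.003]] jaw yaw 88.73
(0.467, 0.426, 0.29) -> shift [-0.0126  0.3205 -0.1707]
201 [0.40093065 0.41566088 0.52035767 0.52086068] [0.35652171 0.3743476  0.41536449 0.42534147 0.4266462 ]
0.42005847224610315 0.013128171845578296 81
[-0.03189853  0.43492915]
```

View pics/top5.png

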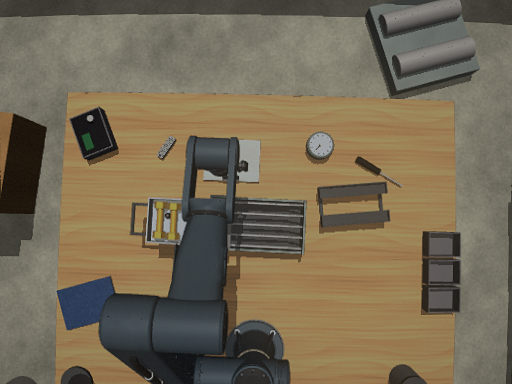

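View pics/side5.png

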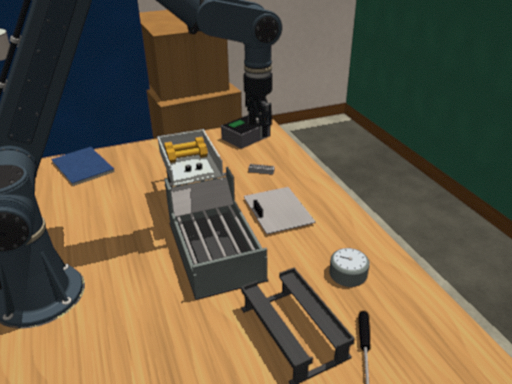

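Emit:
play_rows([
  [-0.012,0.03,-0.016,0],
  [-0.012,0.07,-0.037,0],
  [-0.012,0.11,-0.059,0],
  [-0.012,0.15,-0.08,0],
  [-0.012,0.19,-0.101,0],
  [-0.012,0.23,-0.123,0],
  [-0.012,0.265,-0.141,0],
  [-0.012,0.295,-0.157,0],
  [-0.012,0.314,-0.172,0],
  [-0.012,0.314,-0.172,0],
  [-0.012,0.314,-0.172,0],
], claw=45)

```text
t: 11.35
tcp_pos: [0.4633, 0.4192, 0.2855]
tool_rot: [0.006, 0.711, -0.009, 0.703]
force: [0.2, 0.2, 0.3]
finger_gap: 0.448
```

```bash
python3 - <<'E'
from h import *
to((.465,.42,.133))
s=snapshot('side'); im=s['image'][60:220,110:270]; cv2.imwrite('pics/side6.png',cv2.resize(im,None,fx=3.7,fy=3.7,interpolation=cv2.INTER_CUBIC))
E
```

```text
t 11.35 tcp [0.4633 0.4192 0.2855] F [0.2 0.2 0.3] gap 0.448 q [ 0.56  0.48  1.36  0.    1.31 -1.  ] 
R [[-0.012, 0.021, 1.0], [-0.004, 1.0, -0.021], [-1.0, -0.004, -0.012]] jaw yaw 88.8
(0.465, 0.42, 0.133) -> shift [0.1524 0.0015 0.0035]
```

View pics/side6.png

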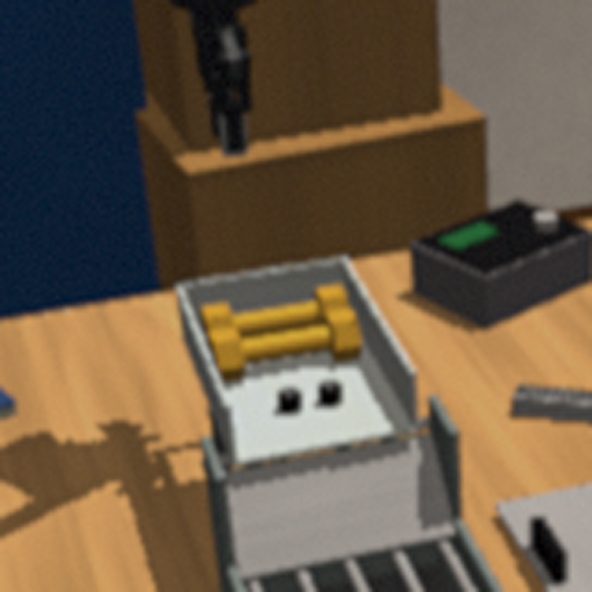

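Emit:
play_rows([
  [0.03,0.001,0.002,0],
  [0.06,0.001,0.002,0],
  [0.09,0.001,0.002,0],
  [0.12,0.001,0.002,0],
  [0.14,0.001,0.002,0],
  [0.152,0.001,0.002,0],
  [0.152,0.001,0.002,0],
])

```text
t: 12.1
tcp_pos: [0.4639, 0.4174, 0.1318]
tool_rot: [0.006, 0.712, -0.011, 0.702]
force: [-0.4, -0.3, 0.3]
finger_gap: 0.449
```

Emit:
play_rows([
  [0,0,0,0],
  [0,0,0,0],
  [0,0,0,0],
  [0,0,0,0],
  [0,0,0,0],
  [0,0,0,0],
], claw=0, force=40)

```text
t: 12.7
tcp_pos: [0.465, 0.4188, 0.1328]
tool_rot: [0.007, 0.711, -0.01, 0.703]
force: [0.8, 4.9, -1.1]
finger_gap: 0.124
```

```bash
python3 - <<'E'
from h import *
m,R=st()
h=np.array([.465-.0064,.420-.261,.14]) # hinge
a0=np.arctan2(12,261); r=np.hypot(12,261)/1000
for th in np.arange(0,.8,.05):
    d=r*np.array([0,np.cos(a0+th)-np.cos(a0),np.sin(a0+th)-np.sin(a0)])
    d[0]=d[1]*.0245
    print(round(th,2),np.round(R.T@d,3))
E
```

```text
t 12.70 tcp [0.465  0.4188 0.1328] F [ 0.8  4.9 -1.1] gap 0.124 q [ 0.55  0.65  1.51  0.    0.99 -1.  ] 
R [[-0.012, 0.024, 1.0], [-0.003, 1.0, -0.024], [-1.0, -0.003, -0.012]] jaw yaw 88.63
0.0 [0. 0. 0.]
0.05 [-0.013 -0.001 -0.   ]
0.1 [-0.026 -0.003 -0.   ]
0.15 [-0.039 -0.005 -0.   ]
0.2 [-0.052 -0.008 -0.001]
0.25 [-0.064 -0.011 -0.001]
0.3 [-0.077 -0.015 -0.001]
0.35 [-0.089 -0.02  -0.001]
0.4 [-0.101 -0.026 -0.001]
0.45 [-0.112 -0.032 -0.001]
0.5 [-0.124 -0.038 -0.002]
0.55 [-0.134 -0.045 -0.002]
0.6 [-0.145 -0.053 -0.002]
0.65 [-0.155 -0.061 -0.002]
0.7 [-0.165 -0.07  -0.002]
0.75 [-0.174 -0.079 -0.002]
```

Emit:
play_rows([
  [-0.01,-0.001,0,0],
  [-0.026,-0.003,0,0],
  [-0.039,-0.005,0,0],
  [-0.052,-0.008,-0.001,0],
  [-0.058,-0.009,-0.001,0],
  [-0.064,-0.011,-0.001,0],
  [-0.07,-0.013,-0.001,0],
  [-0.077,-0.015,-0.001,0],
  [-0.077,-0.015,-0.001,0],
  [-0.077,-0.015,-0.001,0],
  [-0.077,-0.015,-0.001,0],
])

```text
t: 13.8
tcp_pos: [0.4646, 0.4041, 0.2097]
tool_rot: [0.007, 0.711, -0.01, 0.703]
force: [1.4, 4.8, -2.5]
finger_gap: 0.124
```

```bash
python3 - <<'E'
from h import *
st()
s=snapshot('side'); im=s['image'][60:300,110:290]; cv2.imwrite('pics/side7.png',cv2.resize(im,None,fx=2.5,fy=2.5,interpolation=cv2.INTER_CUBIC))
E
```

```text
t 13.80 tcp [0.4646 0.4041 0.2097] F [ 1.4  4.8 -2.5] gap 0.124 q [ 0.53  0.54  1.47  0.    1.14 -1.02] 
R [[-0.012, 0.024, 1.0], [-0.003, 1.0, -0.024], [-1.0, -0.003, -0.012]] jaw yaw 88.63
```

View pics/side7.png

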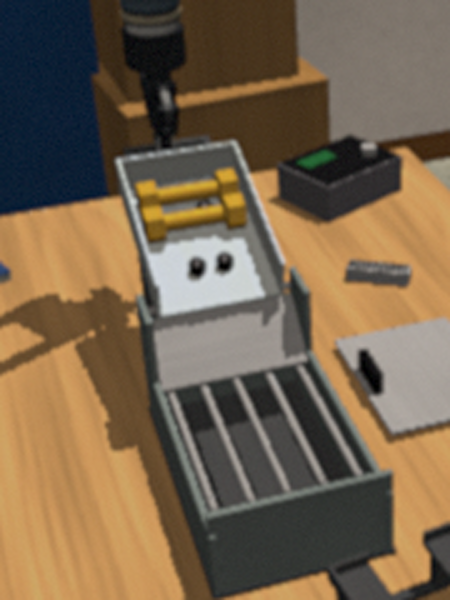

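Emit:
play_rows([
  [-0.006,-0.002,0,0],
  [-0.012,-0.005,0,0],
  [-0.018,-0.008,0,0],
  [-0.024,-0.011,0,0],
  [-0.024,-0.011,0,0],
  [-0.024,-0.011,0,0],
  [-0.024,-0.011,0,0],
  [-0.029,-0.014,0,0],
  [-0.035,-0.017,0,0],
  [-0.041,-0.02,0,0],
  [-0.047,-0.023,0,0],
  [-0.047,-0.023,0,0],
  [-0.057,-0.03,-0.001,0],
  [-0.068,-0.038,-0.001,0],
  [-0.073,-0.042,-0.001,0],
  [-0.073,-0.042,-0.001,0],
  [-0.073,-0.042,-0.001,0],
  [-0.073,-0.042,-0.001,0],
  [-0.073,-0.042,-0.001,0],
  [-0.073,-0.042,-0.001,0],
])

```text
t: 15.85
tcp_pos: [0.4636, 0.3643, 0.2841]
tool_rot: [0.009, 0.711, -0.008, 0.703]
force: [-0.8, 6.8, 2.3]
finger_gap: 0.122
```

```bash
python3 - <<'E'
from h import *
st()
s=snapshot('side'); im=s['image'][60:300,110:290]; cv2.imwrite('pics/side8.png',cv2.resize(im,None,fx=2.5,fy=2.5,interpolation=cv2.INTER_CUBIC))
E
```

```text
t 15.85 tcp [0.4636 0.3643 0.2841] F [-0.8  6.8  2.3] gap 0.122 q [ 0.47  0.43  1.46  0.01  1.27 -1.08] 
R [[-0.011, 0.024, 1.0], [0.002, 1.0, -0.024], [-1.0, 0.001, -0.011]] jaw yaw 88.63
```

View pics/side8.png

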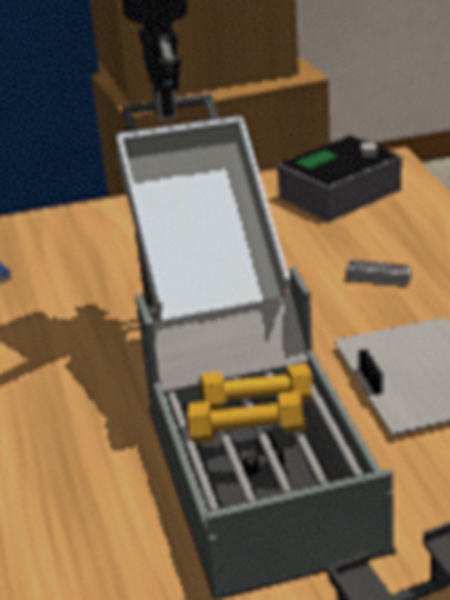

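Emit:
play_rows([
  [0.005,0.004,0,0],
  [0.016,0.012,0,0],
  [0.026,0.019,0,0],
  [0.038,0.025,0,0],
  [0.049,0.031,0.001,0],
  [0.061,0.037,0.001,0],
  [0.073,0.042,0.001,0],
  [0.086,0.046,0.001,0],
  [0.098,0.049,0.001,0],
  [0.111,0.052,0.001,0],
  [0.124,0.054,0.001,0],
  [0.137,0.055,0.002,0],
  [0.147,0.055,0.002,0],
  [0.151,0.055,0.002,0],
  [0.151,0.055,0.002,0],
])

```text
t: 17.4
tcp_pos: [0.465, 0.4191, 0.1377]
tool_rot: [0.009, 0.711, -0.008, 0.703]
force: [-6.1, -9.3, 24.2]
finger_gap: 0.123
```

```bash
python3 - <<'E'
from h import *
to((.465,.4188,.1328))
E
```

```text
t 17.40 tcp [0.465  0.4191 0.1377] F [-6.1 -9.3 24.2] gap 0.123 q [ 0.55  0.64  1.51  0.01  1.   -1.  ] 
R [[-0.01, 0.024, 1.0], [0.001, 1.0, -0.024], [-1.0, 0.001, -0.01]] jaw yaw 88.64
(0.465, 0.4188, 0.1328) -> shift [ 0.0049 -0.0003  0.0001]
```

Emit:
play_rows([
  [-0.003,0,0,0],
  [-0.003,0,0,0],
  [-0.003,0,0,0],
  [-0.003,0,0,0],
  [-0.003,0,0,0],
  [-0.04,0,0,0],
  [-0.08,0,0,0],
  [-0.12,0,0,0],
  [-0.16,0,0,0],
  [-0.2,0,0,0],
  [-0.2,0,0,0],
], claw=45)

```text
t: 18.5
tcp_pos: [0.4699, 0.4209, 0.3444]
tool_rot: [0.011, 0.707, -0.005, 0.707]
force: [0.2, 0.5, 0.6]
finger_gap: 0.449
```

```bash
cat > c.py <<'E'
from h import *
def brass(tag):
  for n in('top','side'):
    s=snapshot(n); save(s,f'{n}_{tag}.png'); P=cloud(s)
    hsv=cv2.cvtColor(s['image'],cv2.COLOR_BGR2HSV)
    m=((hsv[...,0]>15)&(hsv[...,0]<32)&(hsv[...,1]>150)).astype(np.uint8)
    m[(P[...,2]<.05)]=0
    k,l,stt,_=cv2.connectedComponentsWithStats(m)
    for i in range(1,k):
        if stt[i,4]<40: continue
        X=P[l==i]; c=X.mean(0)
        r=cv2.minAreaRect((X[:,:2]*1000).astype(np.float32))
        w=np.linalg.svd(X[:,:2]-X[:,:2].mean(0),full_matrices=False)[2][0]
        print(n,stt[i],'mean',np.round(c,4),'rect',np.round(r[0],1),np.round(r[1],1),'pca yaw',round(float(np.degrees(np.arctan2(w[1],w[0])))%180,1),'z',np.round(np.percentile(X[:,2],[5,50,95]),4))
    if n=='top':
        r=(120,290,170,410); 
    else: r=(110,380,130,390)
    cv2.imwrite(f'pics/{n}_{tag}z.png',cv2.resize(s['image'][r[0]:r[1],r[2]:r[3]],None,fx=2.2 if n=='side' else 3.3,fy=2.2 if n=='side' else 3.3,interpolation=cv2.INTER_CUBIC))
E
python3 - <<'E'
from c import *
st(); brass('9')
E
```

```text
t 18.50 tcp [0.4699 0.4209 0.3444] F [0.2 0.5 0.6] gap 0.449 q [ 0.55  0.43  1.28  0.01  1.43 -1.  ] 
R [[0.001, 0.023, 1.0], [0.009, 1.0, -0.023], [-1.0, 0.009, 0.001]] jaw yaw 88.66
top [245 218  18  27 134] mean [0.4334 0.0083 0.1041] rect [439.9  14.4] [47.8 97.2] pca yaw 155.8 z [0.0857 0.0934 0.101 ]
side [ 175    8   52   65 1611] mean [0.8186 1.3986 0.1886] rect [563.7 426.3] [2920.4  253. ] pca yaw 76.9 z [0.0657 0.2035 0.2475]
side [140  13  25  64 428] mean [0.5793 1.4601 0.1933] rect [443.  425.1] [2867.7   81.1] pca yaw 82.4 z [0.0668 0.2019 0.2479]
side [185 205  50  32 916] mean [0.4553 0.0083 0.0945] rect [ 315.4 -431.5] [1129.8  131.7] pca yaw 72.5 z [0.0761 0.0916 0.1072]
```

View pics/top_9z.png

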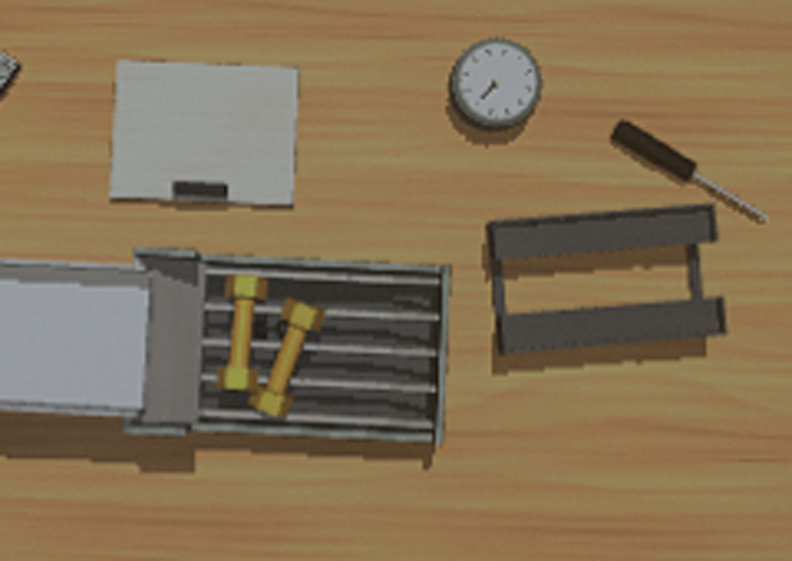

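View pics/side_9z.png

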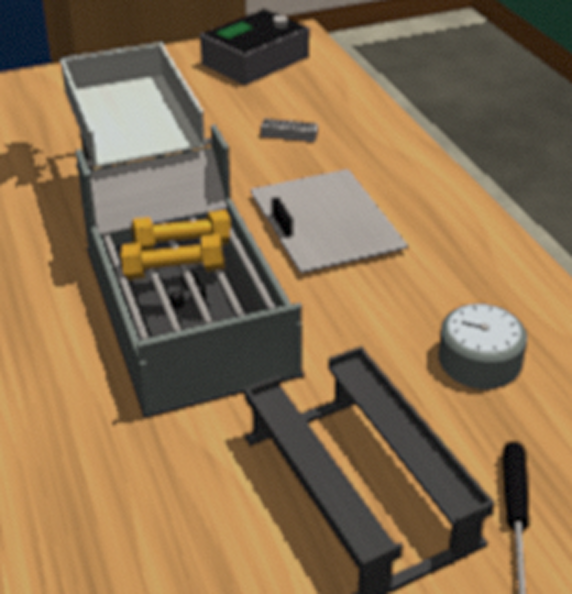

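```bash
cat > c.py <<'E'
from h import *
def brass(tag,show=True,zmid=.089):
  out=[]
  for n in('top','side'):
    s=snapshot(n); P=cloud(s)
    hsv=cv2.cvtColor(s['image'],cv2.COLOR_BGR2HSV)
    m=((hsv[...,0]>17)&(hsv[...,0]<32)&(hsv[...,1]>135)&(hsv[...,2]>50))
    m&=(P[...,2]>.06)&(P[...,2]<.25)&(P[...,0]>.3)&(P[...,0]<.7)&(P[...,1]>-.55)&(P[...,1]<.35)
    m=cv2.morphologyEx(m.astype(np.uint8),cv2.MORPH_CLOSE,np.ones((3,3),np.uint8))
    k,l,stt,_=cv2.connectedComponentsWithStats(m)
    for i in range(1,k):
        if stt[i,4]<40: continue
        X=P[l==i]; v,u=np.nonzero(l==i)
        Q=plane(s,np.c_[u,v],zmid+ .012)[:,:2]
        r=cv2.minAreaRect((Q*1000).astype(np.float32))
        w=np.linalg.svd(Q-Q.mean(0),full_matrices=False)[2][0]
        print(n,stt[i],'mean',np.round(X.mean(0),4),'planerect',np.round(r[0],1),np.round(r[1],1),'yaw',round(float(np.degrees(np.arctan2(w[1],w[0])))%180,1),'z',np.round(np.percentile(X[:,2],[5,50,95]),4))
    r=(150,270,180,400) if n=='top' else (150,380,150,390)
    f=3.4 if n=='top' else 2.4
    save(s,f'{n}_{tag}.png')
    cv2.imwrite(f'pics/{n}_{tag}z.png',cv2.resize(s['image'][r[0]:r[1],r[2]:r[3]],None,fx=f,fy=f,interpolation=cv2.INTER_CUBIC))
E
python3 - <<'E'
from c import *
brass('10')
s=snapshot('top')
z=lambda u,v:(u/3.3+170,v/3.3+120)
print(np.round(plane(s,[z(246,288),z(237,378),z(301,316),z(270,402)],.108),4))
E
```

```text
top [236 204  32  42 541] mean [0.458  0.0253 0.1098] planerect [459.9  31.4] [105.6 129.2] yaw 1.9 z [0.0855 0.0959 0.1102]
side [185 205  50  32 942] mean [0.4558 0.0115 0.0925] planerect [455.2   1.5] [119.6 137.1] yaw 5.3 z [0.0751 0.0917 0.1077]
[[ 0.5157  0.0449  0.108 ]
 [ 0.4216  0.0519  0.108 ]
 [ 0.4878 -0.0133  0.108 ]
 [ 0.3975  0.0169  0.108 ]]
```

```bash
python3 - <<'E'
from h import *
s=snapshot('top'); cv2.imwrite('pics/t11.png',cv2.resize(s['image'][196:252,228:278],None,fx=10,fy=10,interpolation=cv2.INTER_CUBIC))
E
```

```text
(no output)
```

View pics/t11.png

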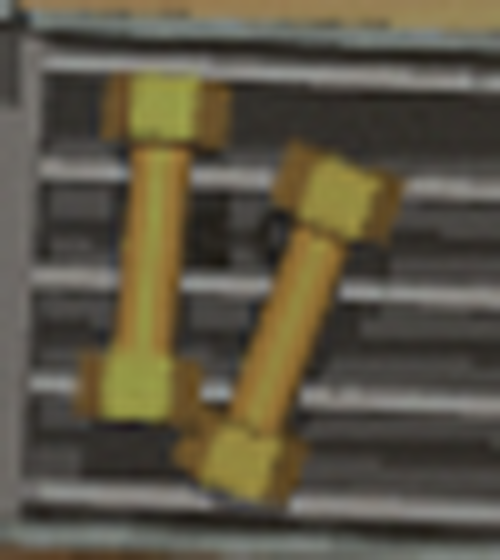

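```bash
python3 - <<'E'
from h import *
s=snapshot('top')
z=lambda u,v:((u+.5)/10+228-.5,(v+.5)/10+196-.5)
X=plane(s,[z(165,107),z(138,387),z(341,198),z(240,464)],.108)
for a,b in((0,1),(2,3)):
    d=X[a]-X[b]; print('mid',np.round((X[a]+X[b])/2,4),'len',np.linalg.norm(d),'yaw',np.degrees(np.arctan2(d[1],d[0])))
to(*( (*((X[2]+X[3])/2)[:2],zz) for zz in (.2,.077)))
P=cloud(s); 
for n in('top','side'):
    P=cloud(snapshot(n)); q=P.reshape(-1,3); m=(abs(q[:,0]-.52)<.02)&(abs(q[:,1]+.05)<.04)&(q[:,2]>.05); print(n,np.percentile(q[m,2],[5,50,95]))
E
```

```text
mid [0.4709 0.0502 0.108 ] len 0.0968738466074876 yaw -4.065743032434951
mid [0.4431 0.0015 0.108 ] len 0.0978273795541015 yaw -19.493335099550862
t 18.85 tcp [0.4664 0.4184 0.3357] F [ 0.1 -0.7 -0.3] gap 0.449 q [ 0.55  0.44  1.29  0.01  1.43 -1.  ] 
R [[-0.014, 0.024, 1.0], [-0.001, 1.0, -0.024], [-1.0, -0.001, -0.013]] jaw yaw 88.64
(np.float64(0.4430953081979285), np.float64(0.0014981443365720349), 0.2) -> shift [ 0.1363 -0.4172 -0.0116]
(np.float64(0.4430953081979285), np.float64(0.0014981443365720349), 0.077) -> shift [ 0.2593 -0.4171 -0.0099]
top [0.06448884 0.0694668  0.08059747]
side [0.06534079 0.06994117 0.10418389]
```

Emit:
play_rows([
  [0,-0.03,-0.001,0],
  [0,-0.07,-0.002,4],
  [0,-0.115,-0.003,9],
  [0,-0.16,-0.005,14],
  [0.01,-0.205,-0.006,18],
  [0.02,-0.25,-0.007,18],
  [0.035,-0.295,-0.008,18],
  [0.05,-0.335,-0.009,18],
  [0.07,-0.37,-0.01,18],
  [0.09,-0.4,-0.011,18],
  [0.11,-0.417,-0.012,18],
  [0.135,-0.417,-0.012,18],
  [0.135,-0.417,-0.012,18],
  [0.135,-0.417,-0.012,18],
], claw=47)

```text
t: 20.35
tcp_pos: [0.443, 0.0021, 0.2016]
tool_rot: [0.118, 0.702, -0.12, 0.692]
force: [-0.8, -0.1, -0.0]
finger_gap: 0.468
```

```bash
python3 - <<'E'
from c import *
to((.4431,.0015,.077)); brass('12')
E
```

```text
t 20.35 tcp [0.443  0.0021 0.2016] F [-0.8 -0.1 -0. ] gap 0.468 q [-0.25  0.34  1.9  -0.    0.92 -1.48] 
R [[-0.014, 0.331, 0.943], [0.0, 0.943, -0.331], [-1.0, -0.004, -0.013]] jaw yaw 70.64
(0.4431, 0.0015, 0.077) -> shift [0.1245 0.     0.0019]
top [239 204  12  10  87] mean [0.5148 0.0446 0.1101] planerect [511.6  45.3] [31.2 38.2] yaw 83.7 z [0.0836 0.0946 0.1037]
top [253 211  12   8  68] mean [ 0.4932 -0.0037  0.1038] planerect [493.4  -2.9] [40.4 20.2] yaw 75.8 z [0.0896 0.1051 0.1121]
side [185 205  50  31 933] mean [0.4559 0.0162 0.0914] planerect [455.4   2.4] [116.7 137.8] yaw 6.6 z [0.0691 0.0917 0.1077]
```

View pics/side_12z.png

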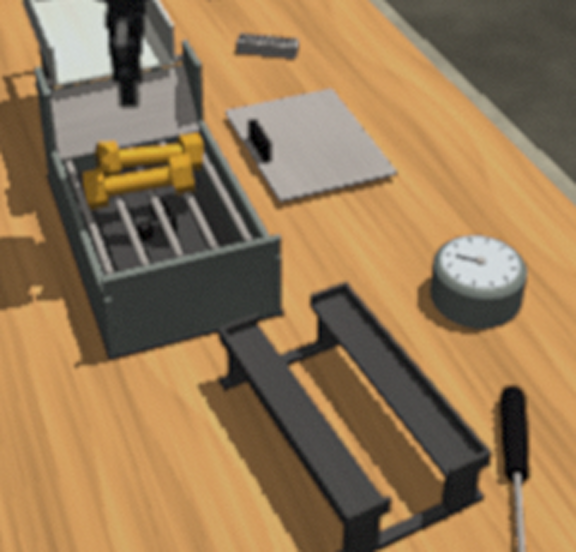

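Emit:
play_rows([
  [0.03,0,0.002,0],
  [0.06,0,0.002,0],
  [0.085,0,0.002,0],
  [0.105,0,0.002,0],
  [0.118,0,0.002,0],
  [0.124,0,0.002,0],
  [0.124,0,0.002,0],
])

```text
t: 21.15
tcp_pos: [0.4451, 0.0017, 0.0787]
tool_rot: [0.117, 0.701, -0.119, 0.694]
force: [-0.6, -0.4, 0.1]
finger_gap: 0.472
```

Emit:
play_rows([
  [0,0,0,0],
  [0,0,0,0],
  [0,0,0,0],
  [0,0,0,0],
  [0,0,0,0],
  [0,0,0,0],
], claw=0, force=50)

```text
t: 21.75
tcp_pos: [0.4465, 0.0014, 0.0798]
tool_rot: [0.117, 0.699, -0.119, 0.695]
force: [-0.2, 0.2, 5.9]
finger_gap: 0.23
```

```bash
python3 - <<'E'
from c import *
to((.4431,.0015,.077))
E
```

```text
t 21.75 tcp [0.4465 0.0014 0.0798] F [-0.2  0.2  5.9] gap 0.23 q [-0.25  0.57  2.   -0.01  0.58 -1.48] 
R [[-0.006, 0.33, 0.944], [-0.002, 0.944, -0.33], [-1.0, -0.004, -0.006]] jaw yaw 70.74
(0.4431, 0.0015, 0.077) -> shift [ 0.0028 -0.001  -0.0032]
```

Emit:
play_rows([
  [-0.01,0,0,0],
  [-0.03,0,0,0],
  [-0.06,0,0,0],
  [-0.09,0,0,0],
  [-0.12,0,0,0],
  [-0.12,0,0,0],
  [-0.12,0,0,0],
])

```text
t: 22.45
tcp_pos: [0.4467, 0.0017, 0.2002]
tool_rot: [0.117, 0.699, -0.119, 0.695]
force: [0.0, -0.1, -2.4]
finger_gap: 0.235
```

```bash
python3 - <<'E'
from c import *
brass('13',zmid=.2);to((.542,-.3935,.2),(.542,-.3935,.12))
E
```

```text
top [239 204  12  10  75] mean [0.5159 0.0442 0.0921] planerect [509.5  40.6] [28.8 35.3] yaw 79.0 z [0.0795 0.0922 0.1014]
top [255 210  13   9  75] mean [ 0.4927 -0.0115  0.224 ] planerect [493.4 -11.7] [40.5 20.2] yaw 70.9 z [0.2126 0.2259 0.232 ]
side [209 178  21  17 230] mean [ 0.4811 -0.0244  0.2169] planerect [479.5 -14.6] [76.8 50.1] yaw 66.5 z [0.1977 0.2147 0.2278]
side [181 184  20  15 195] mean [0.4047 0.0023 0.206 ] planerect [407.1  -7.2] [67.5 45.6] yaw 79.0 z [0.1904 0.2065 0.217 ]
side [190 205  45  19 466] mean [0.4701 0.0347 0.093 ] planerect [ 429.2 -124.1] [ 59.6 104.2] yaw 168.9 z [0.072  0.091  0.1073]
t 22.55 tcp [0.4458 0.0019 0.1988] F [-0.1  0.3 -3.1] gap 0.238 q [-0.25  0.34  1.9  -0.    0.91 -1.48] 
R [[-0.01, 0.33, 0.944], [-0.001, 0.944, -0.33], [-1.0, -0.004, -0.009]] jaw yaw 70.73
(0.542, -0.3935, 0.2) -> shift [-0.0018 -0.3415  0.2213]
(0.542, -0.3935, 0.12) -> shift [ 0.0782 -0.3412  0.222 ]
```

View pics/side_13z.png

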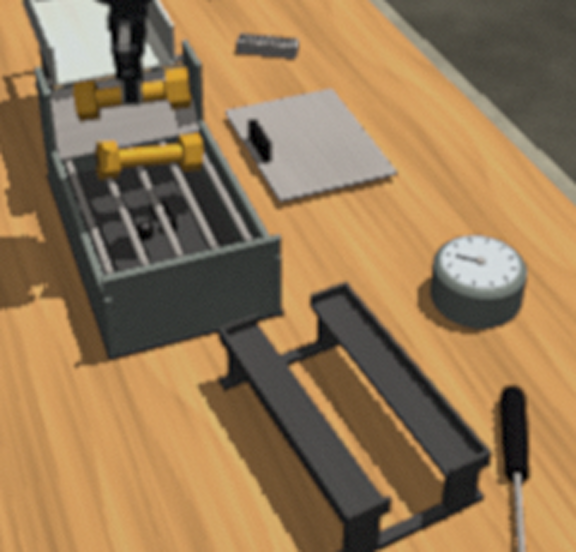

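Emit:
play_rows([
  [0,-0.02,0.013,0],
  [0,-0.05,0.033,-4],
  [0,-0.085,0.056,-8],
  [0,-0.12,0.079,-12],
  [0,-0.155,0.102,-16],
  [0,-0.19,0.125,-20],
  [0,-0.225,0.148,-25],
  [0,-0.26,0.171,-25],
  [0,-0.29,0.191,-25],
  [0,-0.315,0.208,-25],
  [0,-0.332,0.219,-25],
  [0,-0.34,0.224,-25],
  [0,-0.34,0.224,-25],
  [0,-0.34,0.224,-25],
])

```text
t: 23.95
tcp_pos: [0.5442, -0.3913, 0.1967]
tool_rot: [-0.034, 0.71, 0.037, 0.702]
force: [-0.4, 0.9, -2.2]
finger_gap: 0.233
```

```bash
python3 - <<'E'
from c import *
to((.545,-.3935,.12),(.545,-.3935,.071))
for n,zz in (('top',.06),):
    s=snapshot(n); P=cloud(s); save(s,'top14.png')
    cv2.imwrite('pics/top14z.png',cv2.resize(s['image'][165:245,300:400],None,fx=7,fy=7,interpolation=cv2.INTER_CUBIC))
s=snapshot('side'); cv2.imwrite('pics/side14z.png',cv2.resize(s['image'][220:384,220:390],None,fx=3.6,fy=3.6,interpolation=cv2.INTER_CUBIC))
E
```

```text
t 23.95 tcp [ 0.5442 -0.3913  0.1967] F [-0.4  0.9 -2.2] gap 0.233 q [-0.79  0.63  1.33 -0.01  1.19 -2.45] 
R [[-0.012, -0.1, 0.995], [0.002, 0.995, 0.1], [-1.0, 0.004, -0.012]] jaw yaw 95.75
(0.545, -0.3935, 0.12) -> shift [ 0.0766 -0.0025  0.0015]
(0.545, -0.3935, 0.071) -> shift [ 0.1256 -0.0027  0.0021]
```

View pics/top14z.png

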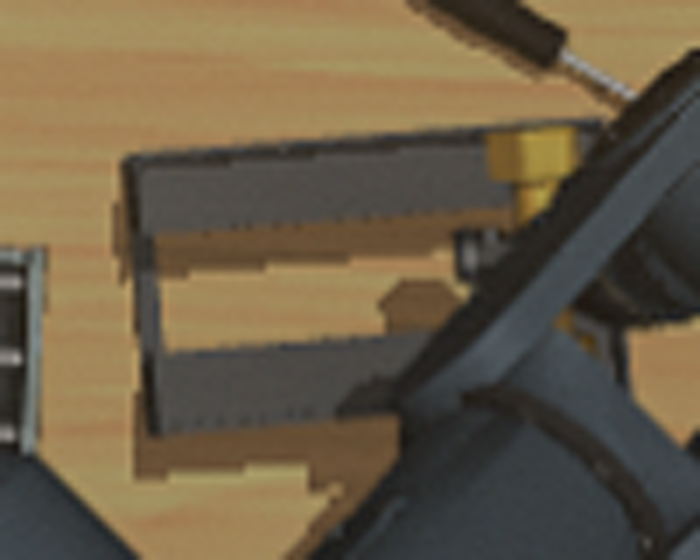

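View pics/side14z.png

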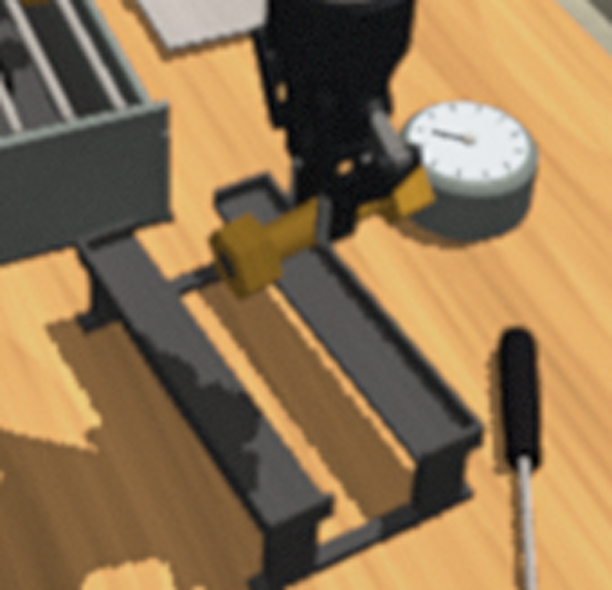

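```bash
python3 - <<'E'
from h import *
s=snapshot('top')
z=lambda u,v:((u+.5)/7+300-.5,(v+.5)/7+165-.5)
def L(a,b,h,l):
    X=plane(s,[z(*a),z(*b)],h); d=X[1]-X[0]; print(l,np.round(X[:,:2],4).tolist(),'yaw of line',np.degrees(np.arctan2(d[0],-d[1])))
L((130,158),(590,122),.072,'outer top')
L((145,232),(510,206),.06,'inner up')
L((165,355),(400,337),.06,'inner low')
L((130,160),(155,432),.072,'left')
s0=cv2.imread('pics/top0.png'); cv2.imwrite('pics/top0r.png',cv2.resize(s0[165:245,300:400],None,fx=7,fy=7,interpolation=cv2.INTER_CUBIC))
E
```

```text
outer top [[0.594, -0.2134], [0.6179, -0.4497]] yaw of line 5.785060981171206
inner up [[0.5571, -0.2233], [0.5747, -0.4116]] yaw of line 5.329591810595488
inner low [[0.4945, -0.2344], [0.5062, -0.3551]] yaw of line 5.552117272436363
left [[0.593, -0.2135], [0.4554, -0.2282]] yaw of line -83.88474341832547
```

View pics/top0r.png

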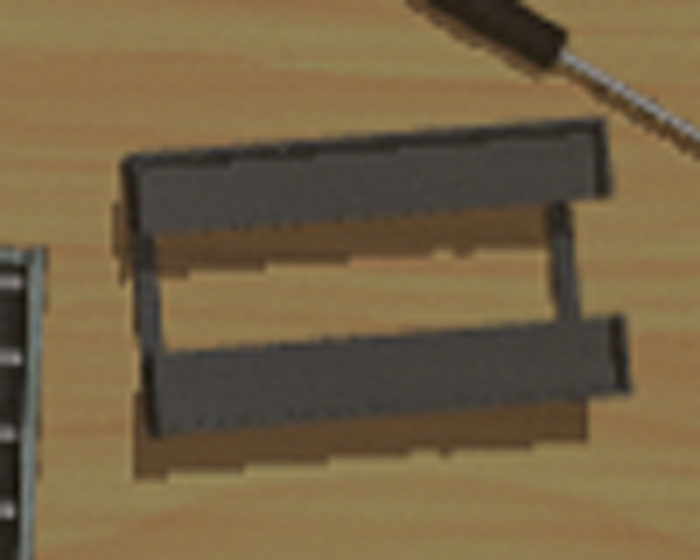

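Emit:
play_rows([
  [0.03,0,0.001,0],
  [0.06,0,0.001,0],
  [0.085,-0.001,0.001,0],
  [0.1,-0.001,0.001,0],
  [0.108,-0.001,0.001,0],
  [0.113,-0.001,0.001,0],
  [0.118,-0.001,0.001,0],
  [0.122,-0.001,0.001,0],
  [0.122,-0.001,0.001,0],
])

```text
t: 25.0
tcp_pos: [0.5465, -0.3936, 0.078]
tool_rot: [-0.037, 0.708, 0.035, 0.704]
force: [2.7, -0.8, 5.0]
finger_gap: 0.235
```

```bash
python3 - <<'E'
from c import *
brass('15')
st()
s=snapshot('side'); cv2.imwrite('pics/side15q.png',cv2.resize(s['image'][220:384,220:390],None,fx=3.6,fy=3.6,interpolation=cv2.INTER_CUBIC))
E
```

```text
top [362 185  12  13  88] mean [ 0.5882 -0.3827  0.0973] planerect [ 582.5 -384.3] [40.1 40.8] yaw 130.3 z [0.0852 0.0982 0.1059]
top [236 204  15  34 250] mean [0.4698 0.0497 0.0959] planerect [471.3  49.5] [ 39.5 115.4] yaw 174.5 z [0.0856 0.095  0.1106]
side [190 205  45  19 471] mean [0.4706 0.0393 0.0897] planerect [467.6  25.3] [ 70.4 122. ] yaw 168.2 z [0.0711 0.0907 0.1065]
side [317 302  20  22 147] mean [ 0.5883 -0.4126  0.1027] planerect [ 590.7 -409.3] [65.8 32.1] yaw 44.8 z [0.0691 0.0896 0.1742]
side [278 317  29  26 420] mean [ 0.5032 -0.4093  0.0936] planerect [ 507.6 -415.2] [68.9 46.6] yaw 20.5 z [0.0693 0.0898 0.0995]
t 25.10 tcp [ 0.5465 -0.3936  0.078 ] F [4.1 0.4 4.4] gap 0.233 q [-0.79  0.78  1.41 -0.01  0.96 -2.45] 
R [[-0.006, -0.101, 0.995], [-0.003, 0.995, 0.101], [-1.0, -0.003, -0.007]] jaw yaw 95.81
```

View pics/side15q.png

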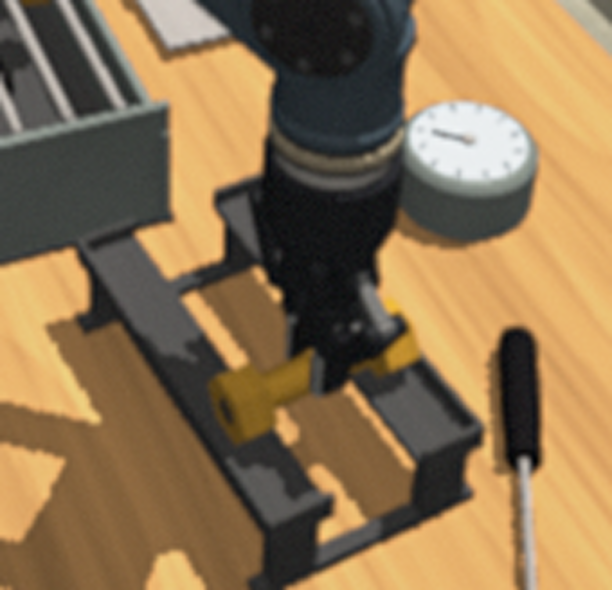

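Emit:
play_rows([
  [0.002,0,0,0],
  [0.004,0,0,0],
  [0.006,0,0,0],
  [0.008,0,0,0],
  [0.008,0,0,0],
])

```text
t: 25.65
tcp_pos: [0.5474, -0.3937, 0.0751]
tool_rot: [-0.038, 0.708, 0.034, 0.705]
force: [-1.9, 5.0, 25.7]
finger_gap: 0.231
```

Emit:
play_rows([
  [-0.002,0,0,0],
  [-0.002,0,0,0],
  [-0.002,0,0,0],
  [-0.002,0,0,0],
  [-0.002,0,0,0],
], claw=45)

```text
t: 26.15
tcp_pos: [0.5467, -0.3933, 0.0759]
tool_rot: [-0.037, 0.708, 0.035, 0.704]
force: [0.9, -0.2, 0.3]
finger_gap: 0.448
```

Emit:
play_rows([
  [-0.03,0,0,0],
  [-0.07,0,0,0],
  [-0.11,0,0,0],
  [-0.15,0,0,0],
  [-0.15,0.04,0,5],
  [-0.15,0.08,-0.01,10],
  [-0.15,0.13,-0.02,10],
  [-0.15,0.17,-0.02,10],
  [-0.15,0.17,-0.02,10],
])

```text
t: 27.05
tcp_pos: [0.5079, -0.2199, 0.2248]
tool_rot: [0.025, 0.71, -0.024, 0.703]
force: [0.9, -0.9, 0.2]
finger_gap: 0.448
```

```bash
python3 - <<'E'
from c import *
brass('16')
st()
s=snapshot('side'); cv2.imwrite('pics/side16q.png',cv2.resize(s['image'][190:384,170:390],None,fx=3.,fy=3.,interpolation=cv2.INTER_CUBIC))
E
```

```text
top [361 185  12  22 150] mean [ 0.572  -0.384   0.1002] planerect [ 566.8 -379.8] [73.6 38.9] yaw 9.2 z [0.0798 0.0904 0.1017]
top [236 204  15  34 263] mean [0.4723 0.0489 0.113 ] planerect [471.1  49.3] [ 39.9 115.7] yaw 174.9 z [0.0866 0.0959 0.1111]
side [190 205  45  19 473] mean [0.468  0.0308 0.0962] planerect [467.6  25.3] [ 69.9 122.2] yaw 168.4 z [0.071  0.091  0.1076]
side [278 304  59  40 879] mean [ 0.5428 -0.4012  0.0873] planerect [ 538.7 -410.1] [136.   50.1] yaw 7.2 z [0.0695 0.0882 0.099 ]
t 27.15 tcp [ 0.5105 -0.2251  0.2255] F [-0.1 -0.7  0.8] gap 0.449 q [-0.61  0.45  1.61 -0.01  1.09 -2.11] 
R [[-0.006, 0.071, 0.997], [-0.004, 0.997, -0.071], [-1.0, -0.004, -0.005]] jaw yaw 85.95
```

View pics/side16q.png

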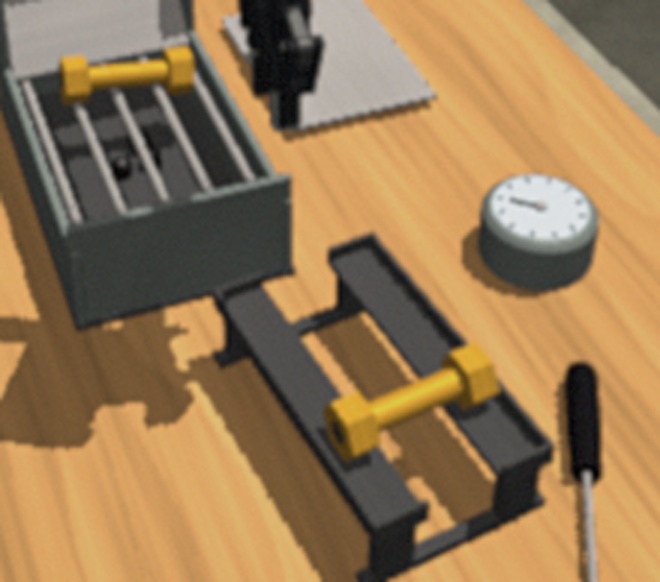

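View pics/top_16z.png

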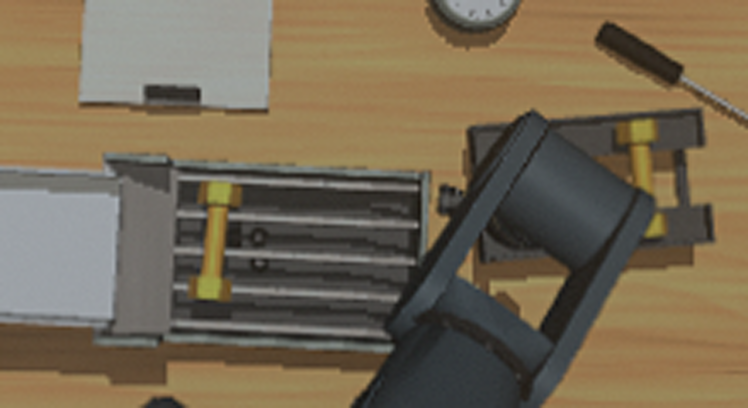

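```bash
python3 - <<'E'
from c import *
to((.471,.0495,.2),(.471,.0495,.077))
E
```

```text
t 27.20 tcp [ 0.5109 -0.2263  0.2256] F [ 0.1 -0.5  0.9] gap 0.453 q [-0.61  0.45  1.6  -0.01  1.09 -2.11] 
R [[-0.005, 0.072, 0.997], [-0.005, 0.997, -0.072], [-1.0, -0.005, -0.005]] jaw yaw 85.87
(0.471, 0.0495, 0.2) -> shift [ 0.0245  0.2723 -0.0596]
(0.471, 0.0495, 0.077) -> shift [ 0.1475  0.2729 -0.059 ]
```

Emit:
play_rows([
  [0,0.02,-0.005,0],
  [0,0.06,-0.014,0],
  [0,0.105,-0.024,0],
  [0.005,0.15,-0.034,0],
  [0.01,0.195,-0.044,0],
  [0.02,0.235,-0.052,0],
  [0.03,0.26,-0.057,0],
  [0.04,0.273,-0.059,0],
  [0.05,0.273,-0.059,0],
  [0.06,0.273,-0.059,0],
  [0.06,0.273,-0.059,0],
], claw=50)

```text
t: 28.3
tcp_pos: [0.4711, 0.0488, 0.163]
tool_rot: [0.024, 0.709, -0.028, 0.704]
force: [0.3, -0.0, 0.4]
finger_gap: 0.501
```

```bash
python3 - <<'E'
from c import *
to((.471,.0495,.077)); brass('17')
s=snapshot('side'); cv2.imwrite('pics/side17q.png',cv2.resize(s['image'][130:290,150:300],None,fx=3.7,fy=3.7,interpolation=cv2.INTER_CUBIC))
E
```

```text
t 28.30 tcp [0.4711 0.0488 0.163 ] F [ 0.3 -0.   0.4] gap 0.501 q [-0.13  0.44  1.87 -0.01  0.84 -1.62] 
R [[-0.008, 0.074, 0.997], [-0.005, 0.997, -0.074], [-1.0, -0.005, -0.007]] jaw yaw 85.77
(0.471, 0.0495, 0.077) -> shift [0.086  0.0011 0.0005]
top [361 185  15  35 267] mean [ 0.5432 -0.3892  0.0903] planerect [ 543.1 -386. ] [118.3  40.4] yaw 5.7 z [0.0799 0.0904 0.1008]
side [190 205  45  19 468] mean [0.4693 0.0328 0.0945] planerect [467.6  25.3] [ 69.9 122.2] yaw 168.7 z [0.0714 0.0908 0.1066]
side [278 304  59  40 879] mean [ 0.5417 -0.4032  0.0899] planerect [ 538.6 -410.9] [134.8  49.6] yaw 7.2 z [0.0684 0.0881 0.099 ]
```

View pics/side17q.png

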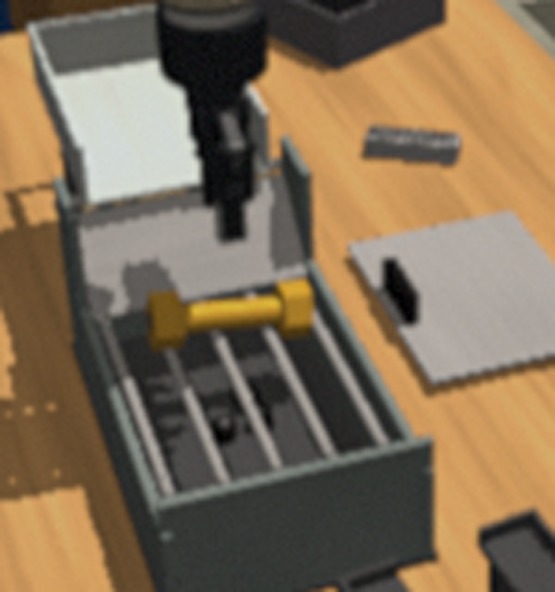

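View pics/top_17z.png

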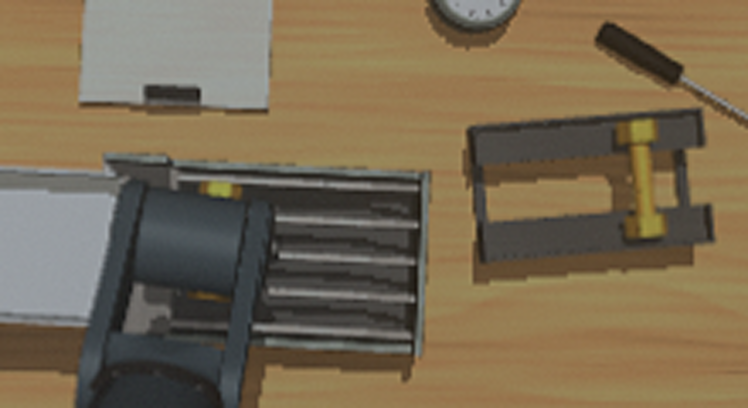

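Emit:
play_rows([
  [0.03,0.001,0,0],
  [0.055,0.001,0,0],
  [0.072,0.001,0,0],
  [0.082,0.001,0,0],
  [0.087,0.001,0,0],
  [0.087,0.001,0,0],
])

```text
t: 29.05
tcp_pos: [0.4719, 0.0492, 0.0774]
tool_rot: [0.025, 0.708, -0.028, 0.705]
force: [-0.8, 0.5, -0.5]
finger_gap: 0.501
```

Emit:
play_rows([
  [0,0,0,0],
  [0,0,0,0],
  [0,0,0,0],
  [0,0,0,0],
  [0,0,0,0],
  [0,0,0,0],
], claw=0, force=60)

```text
t: 29.65
tcp_pos: [0.4729, 0.049, 0.0783]
tool_rot: [0.024, 0.707, -0.028, 0.706]
force: [0.2, -0.5, 6.6]
finger_gap: 0.231
```

Emit:
play_rows([
  [-0.01,0,0,0],
  [-0.03,0,0,0],
  [-0.06,0,0,0],
  [-0.09,0,0,0],
  [-0.12,0,0,0],
  [-0.13,0,0,0],
  [-0.13,0,0,0],
])

```text
t: 30.35
tcp_pos: [0.4737, 0.0498, 0.2095]
tool_rot: [0.024, 0.706, -0.028, 0.707]
force: [0.6, 0.5, -1.5]
finger_gap: 0.232
```

```bash
python3 - <<'E'
from c import *
to((.532,-.298,.2)); brass('18',zmid=.21)
E
```

```text
t 30.35 tcp [0.4737 0.0498 0.2095] F [ 0.6  0.5 -1.5] gap 0.232 q [-0.13  0.36  1.82 -0.01  0.96 -1.62] 
R [[0.001, 0.074, 0.997], [-0.006, 0.997, -0.074], [-1.0, -0.005, 0.001]] jaw yaw 85.76
(0.532, -0.298, 0.2) -> shift [ 0.0115 -0.3424  0.0839]
top [362 185  14  35 270] mean [ 0.5434 -0.3891  0.0906] planerect [ 538.4 -356. ] [108.6  36.7] yaw 5.8 z [0.0803 0.0906 0.1006]
top [236 202  14   6  48] mean [0.5238 0.0458 0.224 ] planerect [523.5  46.6] [41.3 14. ] yaw 82.9 z [0.2133 0.2265 0.2315]
side [214 165  19  17 219] mean [0.5119 0.0362 0.2151] planerect [504.3  27.4] [82.1 47.3] yaw 72.9 z [0.1959 0.2169 0.2281]
side [186 169  20  15 191] mean [0.4302 0.0403 0.2227] planerect [433.9  41.5] [71.7 49.8] yaw 78.7 z [0.2075 0.2225 0.2365]
side [278 304  59  39 875] mean [ 0.5422 -0.4037  0.0907] planerect [ 485.4 -503.4] [113.   41.2] yaw 7.0 z [0.068  0.0884 0.0988]
```

View pics/side_18z.png

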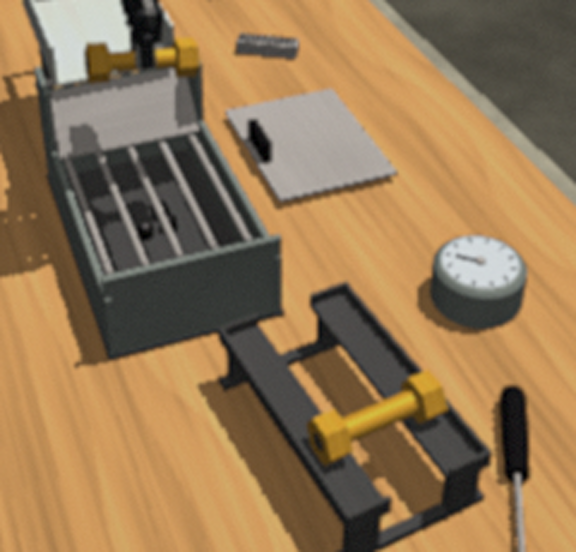

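Emit:
play_rows([
  [0,-0.02,0.005,0],
  [0,-0.05,0.013,0],
  [0,-0.09,0.023,-3],
  [0,-0.13,0.033,-6],
  [0,-0.17,0.043,-10],
  [0,-0.21,0.053,-10],
  [0,-0.25,0.063,-10],
  [0,-0.285,0.072,-10],
  [0,-0.315,0.079,-10],
  [0,-0.333,0.084,-10],
  [0,-0.342,0.086,-10],
  [0.02,-0.342,0.086,-10],
  [0.04,-0.342,0.086,-10],
  [0.06,-0.342,0.086,-10],
  [0.08,-0.342,0.086,-10],
  [0.1,-0.342,0.086,-10],
  [0.1,-0.342,0.086,-10],
])

```text
t: 32.15
tcp_pos: [0.5292, -0.295, 0.1046]
tool_rot: [-0.035, 0.71, 0.037, 0.702]
force: [0.2, 0.7, -1.9]
finger_gap: 0.235
```

```bash
python3 - <<'E'
from c import *
to((.534,-.298,.077))
s=snapshot('side'); cv2.imwrite('pics/side19q.png',cv2.resize(s['image'][190:384,170:390],None,fx=3.,fy=3.,interpolation=cv2.INTER_CUBIC))
s=snapshot('top'); cv2.imwrite('pics/top19q.png',cv2.resize(s['image'][160:250,300:410],None,fx=6.,fy=6.,interpolation=cv2.INTER_CUBIC))
E
```

```text
t 32.15 tcp [ 0.5292 -0.295   0.1046] F [ 0.2  0.7 -1.9] gap 0.235 q [-0.69  0.67  1.58 -0.01  0.91 -2.36] 
R [[-0.012, -0.101, 0.995], [0.002, 0.995, 0.101], [-1.0, 0.003, -0.012]] jaw yaw 95.78
(0.534, -0.298, 0.077) -> shift [ 0.0275 -0.0035  0.0048]
```

View pics/side19q.png

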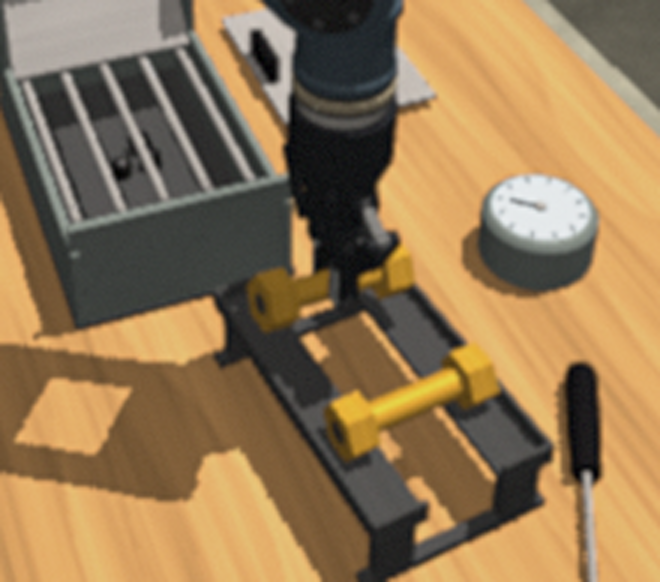

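View pics/top19q.png

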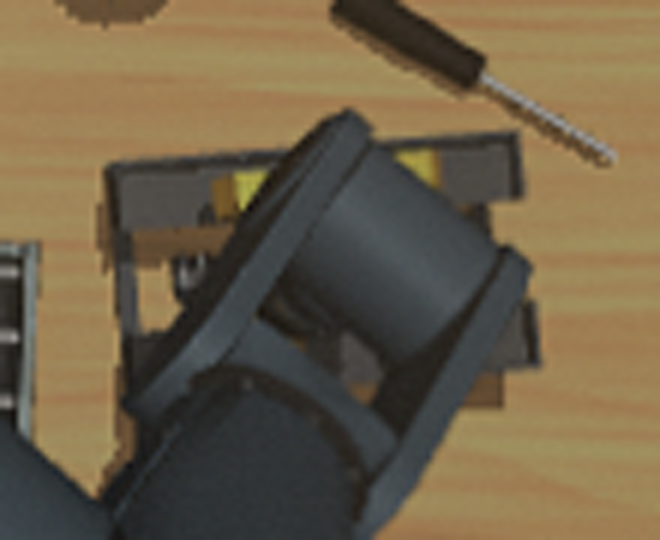

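Emit:
play_rows([
  [0.0,-0.001,0.003,0],
  [0.01,-0.002,0.004,0],
  [0.018,-0.002,0.004,0],
  [0.023,-0.002,0.004,0],
  [0.027,-0.002,0.004,0],
  [0.03,-0.002,0.004,0],
  [0.033,-0.002,0.004,0],
  [0.033,-0.002,0.004,0],
])

```text
t: 33.05
tcp_pos: [0.5347, -0.2989, 0.0756]
tool_rot: [-0.037, 0.709, 0.035, 0.703]
force: [-3.5, 0.2, 6.9]
finger_gap: 0.229
```

Emit:
play_rows([
  [0.002,0,0,0],
  [0.004,0,0,0],
  [0.006,0,0,0],
  [0.006,0,0,0],
])

```text
t: 33.45
tcp_pos: [0.5343, -0.2992, 0.0736]
tool_rot: [-0.037, 0.709, 0.035, 0.703]
force: [-7.5, 3.8, 21.6]
finger_gap: 0.23
```

```bash
python3 - <<'E'
from c import *
to((.534,-.298,.077))
s=snapshot('side'); cv2.imwrite('pics/side20q.png',cv2.resize(s['image'][190:384,170:390],None,fx=3.,fy=3.,interpolation=cv2.INTER_CUBIC))
E
```

```text
t 33.45 tcp [ 0.5343 -0.2992  0.0736] F [-7.5  3.8 21.6] gap 0.23 q [-0.69  0.72  1.58 -0.01  0.84 -2.35] 
R [[-0.008, -0.101, 0.995], [-0.004, 0.995, 0.101], [-1.0, -0.003, -0.008]] jaw yaw 95.81
(0.534, -0.298, 0.077) -> shift [-0.0034  0.0012 -0.0002]
```

View pics/side20q.png

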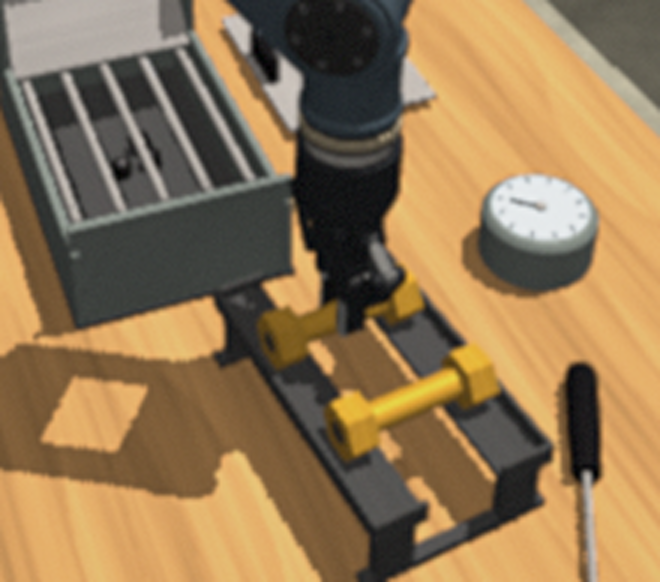

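Emit:
play_rows([
  [-0.002,0,0,0],
  [-0.002,0,0,0],
  [-0.002,0,0,0],
  [-0.002,0,0,0],
  [-0.002,0,0,0],
], claw=45)

```text
t: 34.0
tcp_pos: [0.5342, -0.299, 0.075]
tool_rot: [-0.037, 0.709, 0.035, 0.703]
force: [-0.6, -0.1, -0.8]
finger_gap: 0.45
```

Emit:
play_rows([
  [-0.03,0,0,0],
  [-0.07,0,0,0],
  [-0.11,0,0,0],
  [-0.15,0,0,0],
  [-0.2,0,0,0],
  [-0.2,0.04,-0.02,8],
  [-0.2,0.085,-0.04,10],
  [-0.2,0.13,-0.06,10],
  [-0.2,0.175,-0.08,10],
  [-0.2,0.22,-0.1,10],
  [-0.2,0.265,-0.12,10],
  [-0.2,0.31,-0.13,10],
  [-0.2,0.355,-0.13,10],
  [-0.2,0.4,-0.13,10],
  [-0.2,0.44,-0.13,10],
  [-0.2,0.48,-0.13,10],
  [-0.2,0.52,-0.13,10],
  [-0.2,0.56,-0.13,10],
  [-0.2,0.56,-0.13,10],
  [-0.2,0.56,-0.13,10],
])

```text
t: 36.0
tcp_pos: [0.3492, 0.2461, 0.2742]
tool_rot: [0.023, 0.71, -0.026, 0.704]
force: [1.3, -0.2, -0.1]
finger_gap: 0.447
```

```bash
python3 - <<'E'
from c import *
st(); brass('21',zmid=.079); lidtilt((.55,.85),(-.03,.23),(-.02,.1))
s=snapshot('top'); cv2.imwrite('pics/top21q.png',cv2.resize(s['image'][190:260,200:310],None,fx=7.,fy=7.,interpolation=cv2.INTER_CUBIC))
s=snapshot('side'); cv2.imwrite('pics/side21q.png',cv2.resize(s['image'][180:300,160:280],None,fx=4.8,fy=4.8,interpolation=cv2.INTER_CUBIC))
E
```

```text
t 36.00 tcp [0.3492 0.2461 0.2742] F [ 1.3 -0.2 -0.1] gap 0.447 q [ 0.35  0.2   1.84 -0.    1.11 -1.15] 
R [[-0.009, 0.07, 0.998], [-0.004, 0.998, -0.07], [-1.0, -0.005, -0.009]] jaw yaw 85.98
top [361 185  15  35 270] mean [ 0.5423 -0.3896  0.0896] planerect [ 543.4 -388.1] [119.   40.8] yaw 6.1 z [0.0792 0.0898 0.1014]
top [335 188  15  35 277] mean [ 0.5303 -0.2935  0.1014] planerect [ 531.1 -295.1] [118.7  42.1] yaw 5.9 z [0.0819 0.091  0.101 ]
side [256 277  56  36 758] mean [ 0.5286 -0.3111  0.0908] planerect [ 530.3 -310.7] [137.3  53.5] yaw 7.1 z [0.0685 0.0879 0.099 ]
side [278 304  59  40 884] mean [ 0.5426 -0.4023  0.0889] planerect [ 543.1 -402.7] [138.   50.8] yaw 7.1 z [0.0691 0.0881 0.0988]
lid n 1631 slope dz/dx,dz/dy [-0.0052  0.0049  0.0152] x [0.618 0.769] y [0.001 0.202] z [0.011 0.019]
```

View pics/side_21.png

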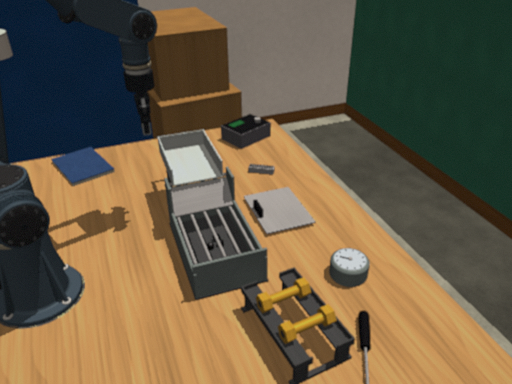

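View pics/top21q.png

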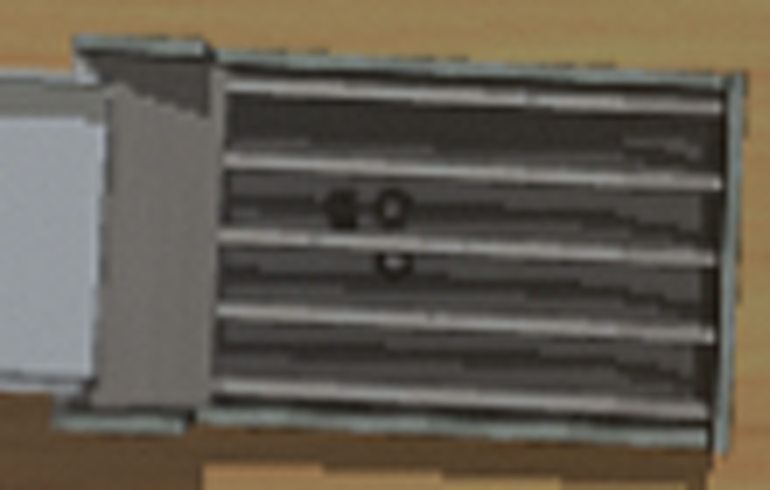

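View pics/side21q.png

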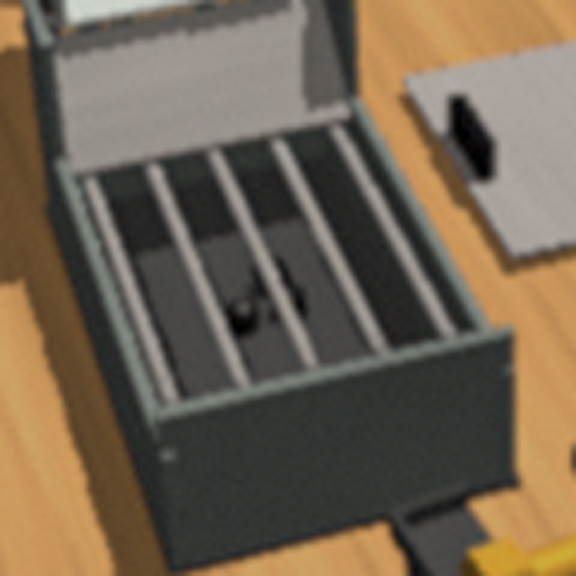

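View pics/top_21.png

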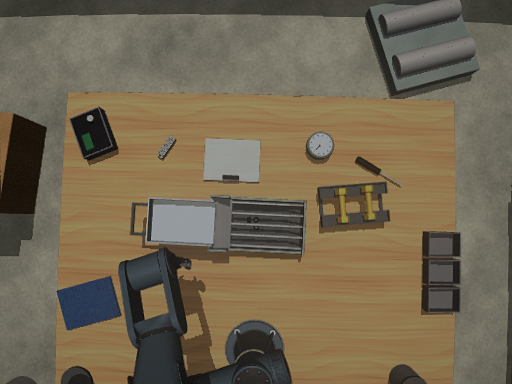

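```bash
python3 - <<'E'
from h import *
s=snapshot('top'); P=cloud(s)
for u,v in ((342,208),(392,208),(393,262)):
    a,b=int(round(u/7+200-.5)),int(round(v/7+190-.5)); print(np.round(P[b-1:b+2,a-1:a+2].reshape(-1,3).mean(0),3), np.round(np.median(P[b-1:b+2,a-1:a+2,2]),3))
q=P.reshape(-1,3)
m=(abs(q[:,0]-.465)<.05)&(abs(q[:,1]-.26)<.08)&(q[:,2]>.1); A=np.c_[q[m][:,:2],np.ones(m.sum())]; print('tray floor',np.linalg.lstsq(A,q[m,2],rcond=None)[0][:2],np.percentile(q[m,2],[1,50,99]))
print(manip.sense()['t'])
E
```

```text
[0.475 0.035 0.025] 0.023
[0.476 0.006 0.022] 0.023
[0.447 0.005 0.02 ] 0.022
tray floor [2.06628700e-06 6.50888505e-04] [0.13978501 0.14654951 0.15370358]
36.3
```

Everything I can check is in order: grommet tops are at about 22 mm in the box, the tray is level and empty, the lid is flat, and both couplings lie in the rack.

```bash
python3 -c "
from station import manip
print(manip.sign_off())"
```

```text
the job is handed in; nothing more can be done
None
```

The job is finished and handed in at about t = 36 s. My last checks agreed with the task, but sign-off gives no verdict.

- **Lid:** I gripped it by the tab, and it hung tilted at about 0.37 rad as it came off. It now lies flat behind the station, with a slope of about 0.005 and its top at 15 mm.
- **Tray:** I tipped it by its handle to about 0.62 rad, estimated from the tool position. When I let it down again the handle slipped about 5 mm in the grip. The tray now reads level, with a floor slope of about 0.001, and it is empty.
- **Grommets:** All three that I saw are in the catch box, with their tops at about 22 mm.
- **Couplings:** Two were present, and both now lie across the rack ledges. Each is about 1–2 mm from the middle line and within about 0.5° of the rack's axis. Each tilted slightly in the grip while carried, but settled on the ledges.
- **Bystanders:** In the last pictures the tachograph head, gauge block and screwdriver were where they started. I judged that by eye and did not measure it.

The gripper was clear of everything at sign-off. No check failed.

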